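# Clamp the block in the drilling jig with a crossed wing knob

## Robot

A 6-joint arm with a two-finger parallel gripper is mounted at the origin on a cart in front of the work surface, level with it; the furniture and walls round the work are solid. World frame = base frame: x ahead of the robot, y to its left, z up, the work surface at z = 0. Lengths are in m, angles in rad, forces in N, time in s.
With the tool pointing down it reaches from about 0.35 to 0.975 m from the base axis. Payload 4.9 kg.
Tool frame: the origin (TCP) lies midway between the tips of the shut fingers; the grasp point (between the pads) lies 19 mm behind it; z points along the fingers, y is the line along which they close (so a half turn about z gives the same grasp; the last joint's range is limited). The gripper opens to 85 mm and grips with 20 to 120 N. Pads are 22 mm wide; open, the fingers measure 114 mm over their backs; the gripper's body (76 mm by 85 mm) begins 54 mm behind the grasp point. The pads swing forward as they close: fully open they stand 13 mm farther back than shut.
Start: joints at [0.982, 0.053, 1.613, -0, 1.476, -0.119], TCP at [0.283, 0.557, 0.194] pointing down, gripper open.
Joint ranges: [-3.01, 3.01], [-1.01, 2.22], [0.06, 2.58], [-1.02, 4.17], [0.09, 2.62], [-3.14, 3.14]. Speed limits (rad/s): [2.57, 2.57, 3.14, 3.14, 3.14, 3.14].

## Interface

Orientations are given as a unit quaternion [w, x, y, z].
In Python, from plant import manip gives the robot as it stands.
- The arm moves only by the tool move_arm, never from a script. Its argument "increments" is one flat list of numbers, 5 for each row, row after row: the shift along the tool's x, y, z in mm, then the turn about the tool's z in rad, then the opening, from 0 (shut) to 1 (fully open). In form: [tx, ty, tz, spin, jaw, tx, ty, tz, spin, jaw, ...]. A call has 1 to 8 rows; each row shifts and turns the commanded pose from where the row before left it, along the tool's axes as they then stand; what a row does not reach is not made up. A row lasts 1/12 s, in which the tool goes at most 41.7 mm and 7.16 degrees, less where a joint would pass 70% of its speed; a pose out of reach is approached as far as the arm can. A call with a gripper value outside its range is refused whole. The fingers move at their own pace and stop on an object; the grip force is fixed at half the most. Time passes only in rows, so rows that do not move let the fingers close. It gives the time, the measured TCP pose, the force, the opening and the grip force at its end, in the units of the state.
- manip.state(): the state, without advancing time (a new reading comes with each control period).
- manip.grab_frame(name): name is "side" or "top"; returns a dict with "image" (384x512x3 uint8, blue, green, red), "fov_y" (degrees; the focal length in pixels is half the picture's height over the tangent of half this angle, whatever the lens; pixels are square), "cx", "cy" (the principal point, pixels), "k1" (the pictures are not rectified: a ray, as slopes to the right and down, at radius r is drawn at 1 + k1 r^2 times it, then the intrinsics apply), "eye" and "rotation" of the camera in the world. Camera axes: x right, y down, z forward; pixel columns grow to the right and rows downward; lengths in m; the calibration is good to about 2 mm. A picture is of the moment at which its call begins. There is no depth.
- manip.job_done(): hands the job in; it is judged then, once.
The state is a dict: "time": time; "joint_pos": joint angles; "joint_vel": joint speeds; "joint_efforts": joint torques, N m; "tool_pos": TCP position; "tool_rot": TCP orientation; "contact_force": force on the tool from outside, world axes, zero at the start; "ft_torque": the same for the moment, N m; "gripper_width": opening from 0.0 (shut) to 1.0 (fully open); "grasp_force": force on a finger pad.
Only numpy, scipy, OpenCV 4.12 (cv2) and the standard library are available. Lean on these libraries where they do the work, as an engineer would, in place of code of your own. Each camera call takes 0.05 s, during which the arm holds its last target. There are 200 camera calls.

## Task

Clamp the wooden block in the drilling jig: first swing the steel strap fully shut over the block, so that its slot stands round the threaded stud under the wing knob. The knob's thread is sitting crossed and binds forwards, so turn it backwards (anticlockwise from above) until it clicks and drops, then screw it forwards (clockwise) until the strap is pressed firmly down on the block. Leave the block in its nest and the things round the jig where they are.

Things in the scene. Friction and masses are not known exactly. Their poses are not given: they have to be found in the camera images.
- jig: aluminium drilling jig screwed to the bench, plate 110 (x) x 210 (y) x 12 mm; origin at the centre of its underside. The strap's pivot axis is at jig y +75 mm, the stud's axis at jig y -75 mm, both at jig x 0; z up. The block's nest is in the middle, open at the top
- strap (a joint): swing of the steel strap about its upright pivot, rad: 0 = fully shut (at its stop, slot round the stud, strap along the jig's y axis); positive = swung open towards the jig's -x side (the robot's side), clockwise from above; at most 1.5. It may follow a tight grip back by some 0.05 rad when let go; otherwise it stays where it is left (friction 0.04 N m)
- strap_peg (a point): on the axis of the strap's upright black round peg (14 mm wide, 31 mm tall, 20 mm collar 4 mm high at its foot), 70 mm from the pivot axis, 15 mm below the peg's top, 16 mm above the strap's upper face, which is 60.5 mm above the bench. The strap is 26 mm wide, 10 mm thick, with a C-shaped slotted end and a rubber pad below its middle
- knob (a joint): turn of the wing knob, rad, positive = forwards (clockwise from above). Starts at 0.35 to 0.85, crossed on the first thread turn: forwards it binds at about 1.0; backwards it drops off the thread's start between 0 and -0.6 (no more than 0.5 further). After the drop it runs forwards, draws the strap's end 2 mm down from about 0.5 on; pad on block at about 2.1, firm at 3 to 3.3. Stays where left
- knob_slide (a joint): height of the knob on the stud, m: about -0.001 at the start (crossed), about -0.0065 after the drop (click), then up to 1.1 mm lower per rad forwards (7 mm a turn), less once it bears on the strap. Not gripped or only loosely straddled, the knob sinks by its own weight (1.5 N); a tight grip holds it up until it is let go
- knob_grip (a point): on the knob's (and stud's) axis, 46 mm above the underside of its steel flange (40 mm wide, 6 mm high). A black hub 36 mm wide reaches up to 24 mm; on it stands a flat wing 62 mm long, 12 mm thick, its top at 58 mm (12 mm above this point). x axis along the wing, z up; turns and sinks with the knob; about 112 mm above the bench at the start
- wood_block: grooved hardwood block, 85 x 44 x 30 mm, lying in the jig's nest between low rails and pins; origin at the centre of its underside
- dish_1: small white sorting dish, 66 mm wide, bystander; origin under its centre
- tweezers_2: steel tweezers, 143 mm long, bystander; origin under the centre
- jar_4: small screw jar with a white lid, 49 mm wide, 52 mm tall, bystander; origin under its centre
- loupe: folding loupe, 63 mm long, bystander; origin under the centre
Mind the look-alikes: they are no part of the job. There is more than one size of the wood_block; the job needs the smaller.

How it is judged:
By the outcome, as a careful person would: the job done as asked, in the order asked, and still so for the second after the job is handed in, with the robot touching nothing.
It also fails if it takes over 72 s, if anything falls off the work surface, if the arm or the gripper's body presses on something with over 40 N, if the wrist force passes 120 N, or if a joint passes its speed limit or range.

## Working session

There is one attempt and no reset: what is moved stays moved. The work goes in short steps, Python scripts to look and compute and a tool call to move; the robot and the scene stay as the last step left them, time stands still between calls to the robot, and variables do not carry over. Pictures are saved under pics/ and viewed, at most 10 in all, crops included, and the job is handed in when it is done.

Besides the shell and the picture viewer there is one more tool, called after ">>>" as a command line: name --argument value ..., lists and objects as JSON in quotes. move_arm: Moves the arm, as the interface text tells. Its arguments: {"type":"object","properties":{"increments":{"type":"array"}},"required":["increments"]}

```bash
mkdir -p pics && cat > h.py <<'E'
import numpy as np, cv2
from plant import manip
def grab(n):
    return manip.grab_frame(n)
def K(f):
    h,w=f["image"].shape[:2]; F=h/2/np.tan(np.radians(f["fov_y"])/2)
    return np.array([[F,0,f["cx"]],[0,F,f["cy"]],[0,0,1]]),np.array([f["k1"],0,0,0,0.])
def ray(f,u,v):
    k,d=K(f); p=cv2.undistortPoints(np.array([[[u,v]]],float),k,d)[0,0]
    r=np.array(f["rotation"]).reshape(3,3)@np.array([p[0],p[1],1]); return np.array(f["eye"]),r
def onz(f,u,v,z):
    e,r=ray(f,u,v); return e+r*(z-e[2])/r[2]
def proj(f,P):
    k,d=K(f); R=np.array(f["rotation"]).reshape(3,3).T; t=-R@np.array(f["eye"])
    return cv2.projectPoints(np.array(P,float).reshape(-1,1,3),cv2.Rodrigues(R)[0],t,k,d)[0][:,0]
E
python3 - <<'E'
from h import *
import pickle
fs={n:grab(n) for n in("top","side")}
pickle.dump(fs,open("f0.pkl","wb"))
for n,f in fs.items():
    cv2.imwrite(f"pics/{n}0.png",cv2.resize(f["image"],(800,600),interpolation=cv2.INTER_CUBIC)); print(n,f["eye"],f["fov_y"],f["k1"],f["rotation"])
print(manip.state())
E
```

```text
top [0.30087669 0.00271227 1.58105926] 45.080676708821315 0.0014892009883863155 [-0.03433009  0.70818175 -0.70396579  0.04161992]
side [ 0.12941417 -0.79879265  0.73785614] 48.62162024023367 -0.04663754853546794 [-0.43741114  0.87049127 -0.20661694  0.09069668]
{'time': 0.1, 'joint_pos': array([ 9.81985233e-01,  5.33199070e-02,  1.61418008e+00, -2.60028592e-06,
        1.47599783e+00, -1.19012752e-01]), 'joint_vel': array([ 1.20001765e-03, -1.26667017e-03, -3.45512177e-03, -5.62429119e-05,
        1.36963532e-03, -1.29212041e-04]), 'joint_efforts': array([ 4.13849757e-04, -3.94898236e+01, -3.71365786e+01, -7.28402256e-05,
        3.82025886e-03,  2.30751652e-05]), 'tool_pos': array([0.28258906, 0.55674445, 0.19295403]), 'tool_rot': array([-3.28923008e-04,  2.32744700e-01,  9.72537401e-01, -8.93995365e-04]), 'contact_force': array([-1.07871875, -0.77307338, -0.49327595]), 'ft_torque': array([0.03323162, 0.00361924, 0.01176072]), 'grasp_force': 0.0, 'gripper_width': 0.9970253750325213}
```

View pics/top0.png

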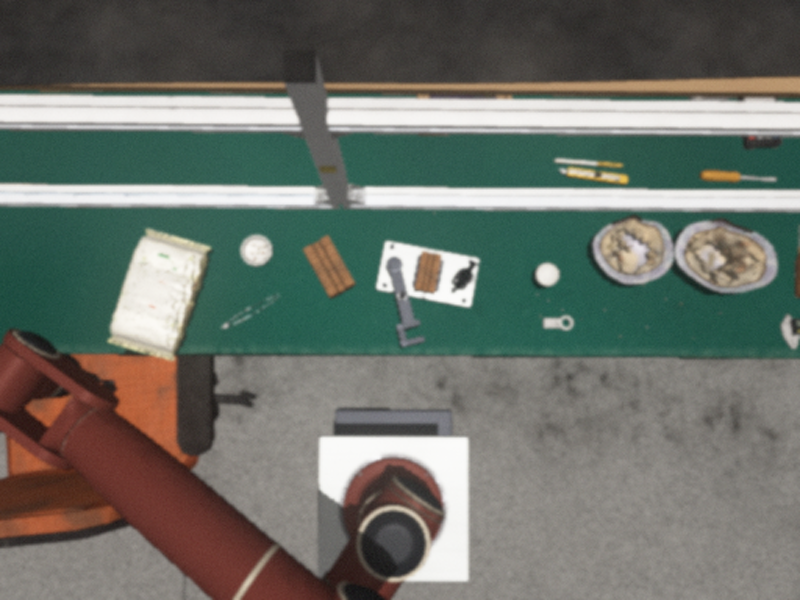

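View pics/side0.png

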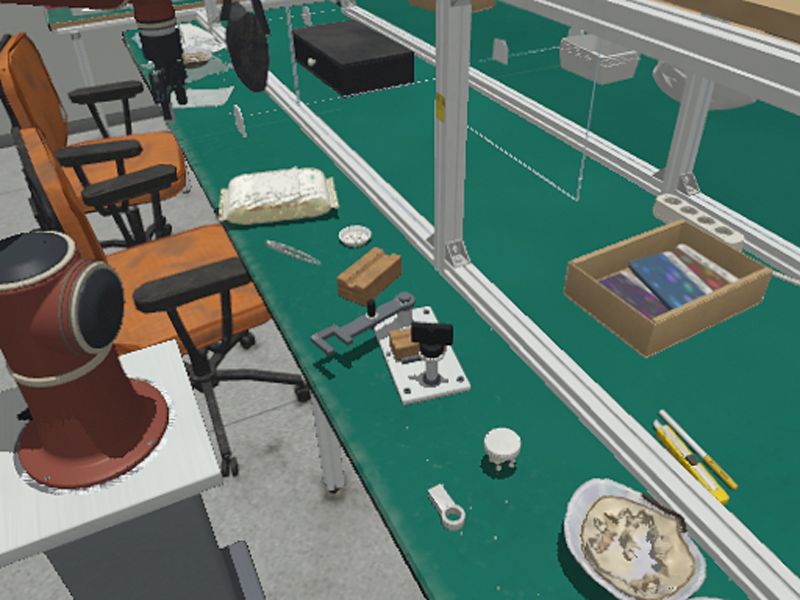

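The top view shows the white jig at (428,272), strap open towards the robot with its end at (410,340), pivot at (395,265), and the wing knob at (463,276). There are two wooden blocks: the larger loose one at (330,266), and the smaller at (428,272) in the jig's nest. The smaller, in the nest, is the one meant. Next I confirm this in an enlarged crop and measure.

```bash
cat >> h.py <<'E'
from scipy.spatial.transform import Rotation as Ro
def Rm(f): 
    q=np.array(f["rotation"]); return Ro.from_quat(q[[1,2,3,0]]).as_matrix()
def ray(f,u,v):
    k,d=K(f); p=cv2.undistortPoints(np.array([[[u,v]]],float),k,d)[0,0]
    return np.array(f["eye"]),Rm(f)@np.array([p[0],p[1],1])
def proj(f,P):
    k,d=K(f); R=Rm(f).T; t=-R@np.array(f["eye"])
    return cv2.projectPoints(np.array(P,float).reshape(-1,1,3),cv2.Rodrigues(R)[0],t,k,d)[0][:,0]
E
python3 - <<'E'
from h import *
import pickle
fs=pickle.load(open("f0.pkl","rb"))
f=fs["top"];im=f["image"]
print(onz(f,428*.64,272*.64,0.012))
# jig plate: bright mask in roi
roi=np.zeros(im.shape[:2],np.uint8);roi[150:200,236:312]=1
g=im.min(2); m=((g>150)&(roi>0)).astype(np.uint8)
cs,_=cv2.findContours(m,cv2.RETR_EXTERNAL,cv2.CHAIN_APPROX_NONE)
c=max(cs,key=cv2.contourArea);P=np.array([onz(f,*p[0],.012)[:2] for p in c])
r=cv2.minAreaRect((P*1000).astype(np.float32));print("jig",r)
# dark knob
m=((im.max(2)<60)&(roi>0)).astype(np.uint8);
cs,_=cv2.findContours(m,cv2.RETR_EXTERNAL,cv2.CHAIN_APPROX_NONE)
for c in cs:
    if cv2.contourArea(c)>8: print("dark",cv2.boundingRect(c),cv2.minAreaRect(c))
a=cv2.resize(im[145:225,235:315],(560,560),interpolation=cv2.INTER_CUBIC)
s=fs["side"]["image"];b=cv2.resize(s[175:265,195:305],(685,560),interpolation=cv2.INTER_CUBIC)
cv2.imwrite("pics/cropT.png",a);cv2.imwrite("pics/cropS.png",b)
E
```

```text
[ 0.50259649 -0.07419612  0.012     ]
jig ((495.86041259765625, -71.6640396118164), (212.02731323242188, 120.61326599121094), 79.43692779541016)
dark (293, 173, 8, 10) ((296.6000061035156, 177.6999969482422), (4.743415832519531, 10.435514450073242), 18.434947967529297)
```

View pics/cropT.png

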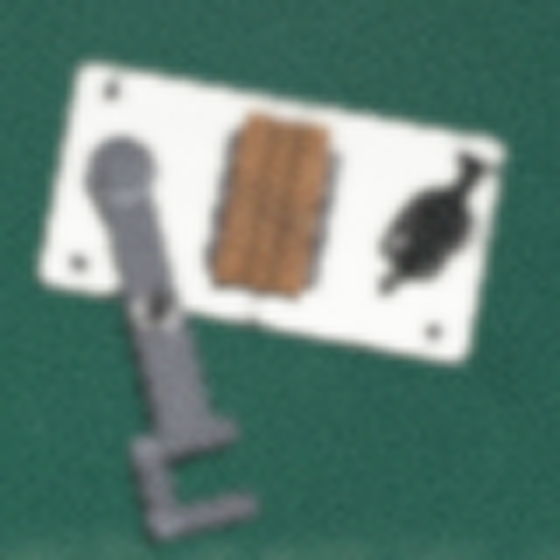

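View pics/cropS.png

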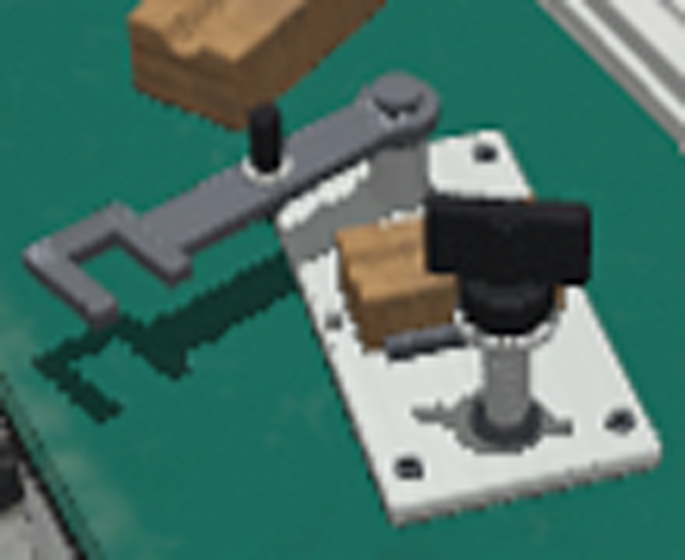

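```bash
python3 - <<'E'
from h import *
import pickle
np.set_printoptions(precision=4,suppress=True)
fs=pickle.load(open("f0.pkl","rb"));T,S=fs["top"],fs["side"]
t=lambda u,v:(235-.5+u/7+.07,145-.5+v/7+.07)
s=lambda u,v:(195-.5+u*110/685,175-.5+v*90/560)
C=np.array([onz(T,*t(*p),.012) for p in [(78,62),(507,143),(468,362),(40,288)]]);print(C)
Cs=np.array([onz(S,*s(*p),.012) for p in [(662,448),(398,515)]]);print("side corners",Cs)
c=C.mean(0);yv=(C[0]+C[3]-C[1]-C[2])[:2];yv/=np.linalg.norm(yv);xv=np.array([yv[1],-yv[0]])
print("jig c",c,"yaxis",yv,"yaw",np.arctan2(xv[1],xv[0]),np.linalg.norm(C[0]-C[1]),np.linalg.norm(C[0]-C[3]))
stud=c[:2]-.075*yv;piv=c[:2]+.075*yv;print("stud",stud,"piv",piv)
print("piv top",onz(T,*t(125,168),.064),"side",onz(S,*s(398,98),.064))
print("peg top T",onz(T,*t(160,298),.0915),"S",onz(S,*s(264,107),.0915),"foot S",onz(S,*s(265,168),.0605))
print("strap end T",onz(T,*t(160,520),.0605),onz(T,*t(255,500),.0605))
for a,z in [((428,205),.124),((590,210),.124)]: print("wing S",onz(S,*s(*a),z))
print("wing T",onz(T,*t(475,160),.124),"hub T",onz(T,*t(435,232),.09),"flange S",onz(S,*s(505,320),.069))
for P in [(*stud,.124),(*stud,.069),(*piv,.0605)]: 
  p=proj(T,P)[0];q=proj(S,P)[0];print(((p-[235-.5,145-.5])*7),(q-[194.5,174.5])*[685/110,560/90])
E
```

```text
[[ 0.5734  0.0228  0.012 ]
 [ 0.5348 -0.1877  0.012 ]
 [ 0.427  -0.168   0.012 ]
 [ 0.4619  0.0405  0.012 ]]
side corners [[ 0.5338 -0.1858  0.012 ]
 [ 0.4278 -0.1707  0.012 ]]
jig c [ 0.4993 -0.0731  0.012 ] yaxis [0.1728 0.985 ] yaw -0.1737040069711744 0.21402296101916765 0.11297804365246032
stud [ 0.4863 -0.147 ] piv [0.5122 0.0008]
piv top [ 0.5138 -0.0005  0.064 ] side [ 0.5134 -0.0008  0.064 ]
peg top T [ 0.4494 -0.017   0.0915] S [ 0.4474 -0.0136  0.0915] foot S [ 0.4461 -0.0136  0.0605]
strap end T [ 0.348  -0.0179  0.0605] [ 0.3576 -0.0624  0.0605]
wing S [ 0.4602 -0.1345  0.124 ]
wing S [ 0.5109 -0.1642  0.124 ]
wing T [ 0.5102 -0.1595  0.124 ] hub T [ 0.4812 -0.1445  0.09  ] flange S [ 0.4848 -0.1487  0.069 ]
[448.2686 212.3436] [507.5843 203.2199]
[436.346  227.0147] [506.4692 315.9772]
[122.8501 172.8008] [394.0266 103.4127]
```

The crops confirm it: the smaller grooved block sits in the nest (crop about (270,205)), under no strap yet. The strap is open by about 1.17 rad, with its peg near (0.4455, -0.0155). The stud is near (0.4855, -0.148), and the wing points at about -0.53 rad. I'm moving over the peg first.

>>> move_arm --increments '[-25.3,-27.3,0,0,1,-25.3,-27.3,0,0,1,-25.3,-27.3,0,0,1,-25.3,-27.3,0,0,1,-25.3,-27.3,0,0,1,-25.3,-27.3,0,0,0.8,-25.3,-27.3,0,0,0.6,-25.3,-27.3,0,0,0.45]'

```text
time: 0.77
tool_pos: [0.3643, 0.2691, 0.1936]
tool_rot: [-0.0, 0.232, 0.973, -0.0]
contact_force: [1.2, -0.2, 0.9]
gripper_width: 0.601
grasp_force: 0.0
```

>>> move_arm --increments '[-25.3,-27.3,0,0,0.45,-25.3,-27.3,0,0,0.45,-25.3,-27.3,0,0,0.45,-25.3,-27.3,0,0,0.45,-25.3,-27.3,0,0,0.45,-25.3,-27.3,0,0,0.45,-25.3,-27.3,0,0,0.45,-25.3,-27.3,0,0,0.45]'

```text
time: 1.43
tool_pos: [0.446, -0.0173, 0.1938]
tool_rot: [-0.0, 0.233, 0.973, 0.0]
contact_force: [1.1, 0.6, -0.3]
gripper_width: 0.453
grasp_force: 0.0
```

>>> move_arm --increments '[0,0,0,0.12,0.45,0,0,0,0.12,0.45,0,0,0,0.12,0.45,0,0,0,0.12,0.45,0,0,0,0.12,0.45,0,0,0,0.12,0.45,0,0,0,0.12,0.45,0,0,0,0.12,0.45]'

```text
time: 2.1
tool_pos: [0.4458, -0.0154, 0.1936]
tool_rot: [-0.0, 0.658, 0.753, -0.0]
contact_force: [0.7, 0.3, -0.3]
gripper_width: 0.452
grasp_force: 0.0
```

>>> move_arm --increments '[0,0,0,0.12,0.45,0,0,0,0.12,0.45,0,0,0,0.12,0.45,0,0,0,0.12,0.45,0,0,0,0.12,0.45,0,0,0,0.12,0.45,0,0,0,0.12,0.45,0,0,0,0.12,0.45]'

```text
time: 2.77
tool_pos: [0.4458, -0.0154, 0.1935]
tool_rot: [-0.0, 0.931, 0.364, -0.0]
contact_force: [-0.3, -0.3, 0.7]
gripper_width: 0.448
grasp_force: 0.0
```

>>> move_arm --increments '[0,0,10,0.12,0.45,0,0,10,0.12,0.45,0,0,10,0.12,0.45,0,0,10,0.12,0.45,0,0,10,0.04,0.45,0,0,10,0,0.45,0,0,5,0,0.45,0,0,0,0,0.45]'

```text
time: 3.43
tool_pos: [0.4449, -0.0152, 0.1273]
tool_rot: [-0.001, 0.993, 0.116, -0.002]
contact_force: [-0.3, -0.8, 0.4]
gripper_width: 0.452
grasp_force: 0.0
```

```bash
python3 - <<'E'
from h import *
f=grab("side");im=f["image"]
cv2.imwrite("pics/c1.png",cv2.resize(im[140:270,170:330],(800,600)[:1]+(600,),interpolation=cv2.INTER_CUBIC) if 0 else cv2.resize(im[140:260,170:330],(800,600),interpolation=cv2.INTER_CUBIC))
print((proj(f,[(.4449,-.0152,.1273),(.4455,-.0155,.0915)])-[169.6,139.6])*5)
print(manip.state()["tool_rot"])
E
```

```text
[[329.75918996 205.69984379]
 [334.66443006 263.60504654]]
[-2.52973393e-04  9.93242652e-01  1.16053327e-01 -7.72378714e-04]
```

View pics/c1.png

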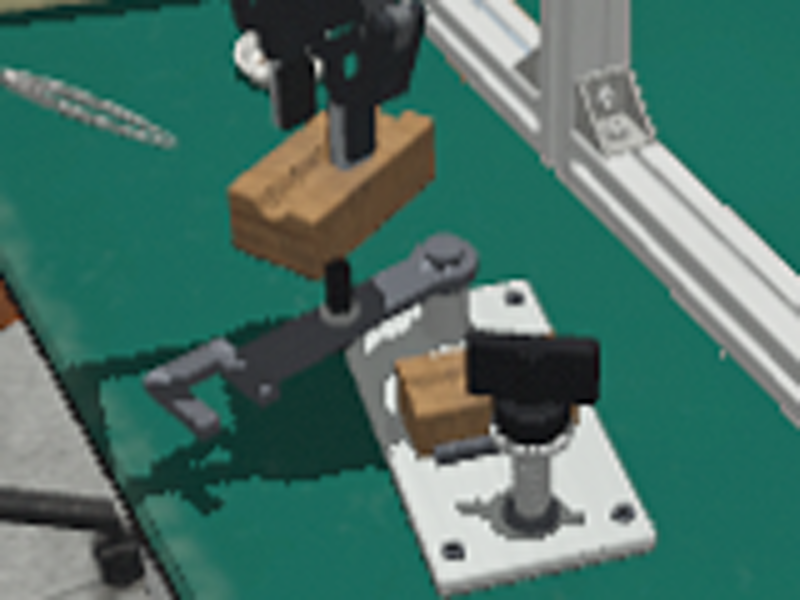

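The crop shows the peg top at (337,262), as predicted, with the fingertips above it at about (290,125) and (352,165). They look higher than the TCP suggests, so I'm checking numerically.

```bash
python3 - <<'E'
from h import *
f=grab("side")
t=np.array([.224,-.975,0])
for z in (.127,.14,.155,.165):
  print(z,[((proj(f,np.array([.4449,-.0152,z])+s*.022*t)[0]-[169.6,139.6])*5).round() for s in(-1,1)])
s=manip.state();print(s["time"],s["tool_pos"])
g=f["image"];cv2.imwrite("pics/x.png",g)
E
```

```text
0.127 [array([303., 186.]), array([357., 226.])]
0.14 [array([302., 165.]), array([356., 205.])]
0.155 [array([300., 140.]), array([355., 179.])]
0.165 [array([299., 123.]), array([354., 162.])]
3.5333 [ 0.44610205 -0.0154482   0.12911741]
```

```bash
python3 - <<'E'
from h import *
f=grab("side");b=f["image"];a=cv2.resize(cv2.imread("pics/c1.png"),(160,120),interpolation=cv2.INTER_AREA)
d=cv2.absdiff(a,b[140:260,170:330]).max(2);print((d>60).sum(), cv2.boundingRect((d>60).astype(np.uint8)))
x=cv2.imread("pics/x.png");d=cv2.absdiff(x,b).max(2);print((d>60).sum())
cv2.imwrite("pics/c2.png",cv2.resize(b[140:260,170:330],(800,600),interpolation=cv2.INTER_CUBIC))
E
```

```text
16 (50, 1, 36, 88)
51
```

View pics/c2.png

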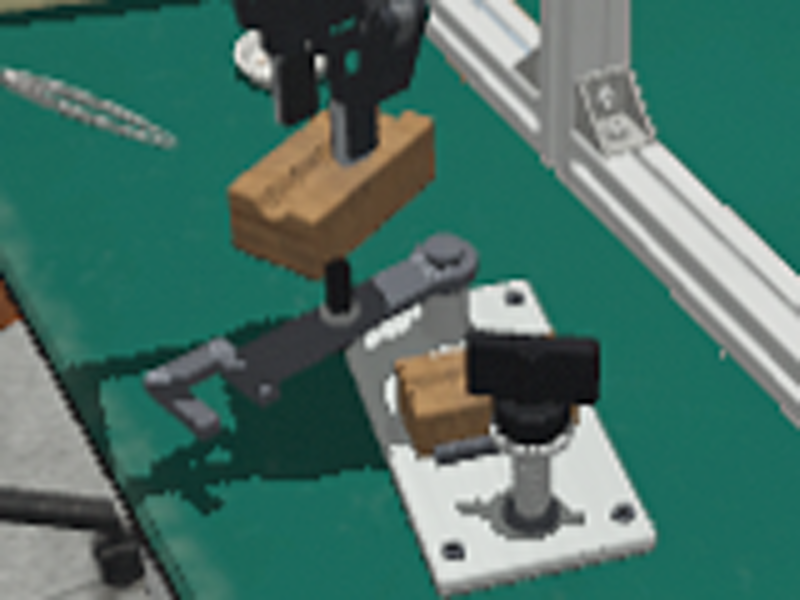

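The fingers sit clear of everything, so I'm lowering to straddle height, still above the strap, and checking there.

>>> move_arm --increments '[0,0,10,0,0.45,0,0,10,0,0.45,0,0,10,0,0.45,0,0,10,0,0.45,0,0,8,0,0.45,0,0,7,0,0.45,0,0,0,0,0.45]'

```text
time: 4.17
tool_pos: [0.4446, -0.0152, 0.0718]
tool_rot: [-0.001, 0.993, 0.116, -0.002]
contact_force: [0.0, 0.8, 0.4]
gripper_width: 0.447
grasp_force: 0.0
```

```bash
python3 - <<'E'
from h import *
f=grab("side");b=f["image"]
cv2.imwrite("pics/c3.png",cv2.resize(b[140:260,170:330],(800,600),interpolation=cv2.INTER_CUBIC))
s=manip.state();print(s["tool_pos"],s["contact_force"])
E
```

```text
[ 0.44527407 -0.01528117  0.07282845] [0.06012762 0.24970807 1.14141687]
```

View pics/c3.png

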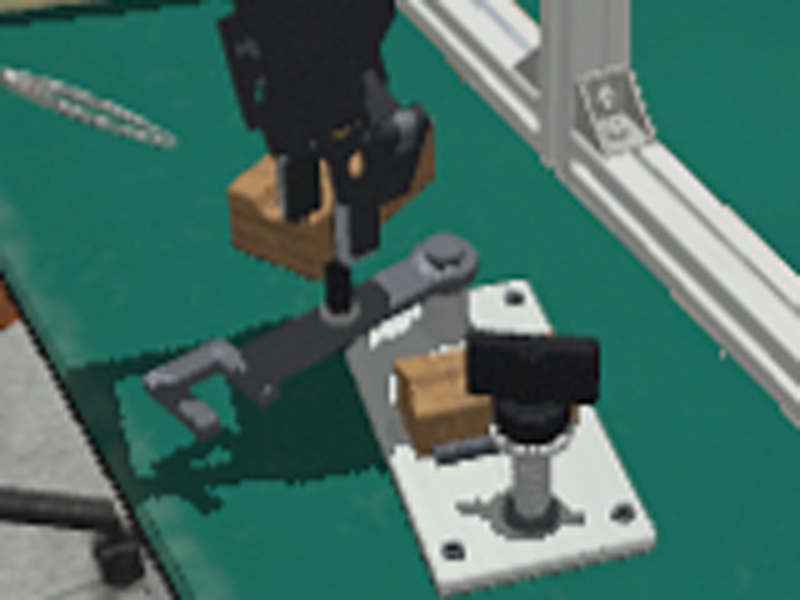

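The fingertips appear at (300,218) and (357,255) and the peg top at (337,262) is unobstructed, so the fingers sit above or behind the peg. I'm cross-checking in the top view.

```bash
python3 - <<'E'
from h import *
f=grab("top");b=f["image"]
cv2.imwrite("pics/c4.png",cv2.resize(b[140:240,210:330],(720,600),interpolation=cv2.INTER_CUBIC))
for P in [(.4453,-.0153,.0728),(.4453,-.0153,.11),(.4453,-.0153,.2),(.458,.018,.0728),(.458,.018,.11),(.458,.018,.2)]: print(P,(proj(f,P)[0]-[209.5,139.5])*6)
E
```

```text
(0.4453, -0.0153, 0.0728) [284.02023851 296.71664645]
(0.4453, -0.0153, 0.11) [284.88917474 290.06329557]
(0.4453, -0.0153, 0.2) [287.18287982 272.50064936]
(0.458, 0.018, 0.0728) [223.18498373 273.18213459]
(0.458, 0.018, 0.11) [222.53229248 265.9449996 ]
(0.458, 0.018, 0.2) [220.80950381 246.84253107]
```

View pics/c4.png

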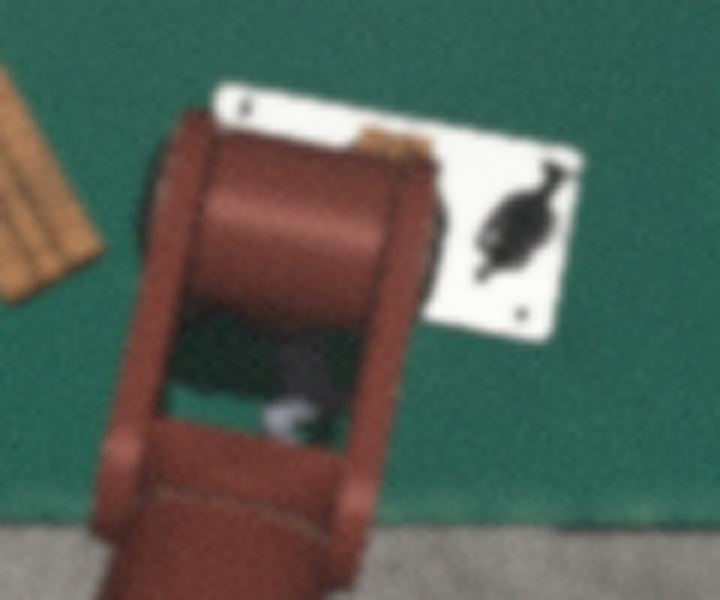

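The top view puts the wrist in line with the TCP's x,y, so any offset is in height. Closing along the tangent direction is a safe way to test it.

>>> move_arm --increments '[0,0,0,0,0.3,0,0,0,0,0.2,0,0,0,0,0.15,0,0,0,0,0.1,0,0,0,0,0.1,0,0,0,0,0.1]'

```text
time: 4.77
tool_pos: [0.4463, -0.0155, 0.0743]
tool_rot: [0.0, 0.993, 0.116, 0.0]
contact_force: [0.1, -0.1, -1.0]
gripper_width: 0.096
grasp_force: 0.0
```

```bash
python3 - <<'E'
from h import *
f=grab("side");b=f["image"].max(2)
print("cols 228..248, rows 178..206");print(b[178:206,228:248])
s=manip.state()["tool_pos"];print(s)
for dz in(0,.01,.02,.03,.04): print(dz,proj(f,s+[0,0,dz])[0])
E
```

```text
cols 228..248, rows 178..206
[[179 119  89  39  23  66  96  95  43  31  34  34  33  33  49  77  94  94
   94  95]
 [179 132  89  39  26  65 106 113  58  34  36  36  36  34  58  91  94  93
   93  92]
 [176 135 101  43  24  51 104 111  62  34  35  36  35  36  57  93  94  94
   92  92]
 [178 159 111  46  25  43 102 111  62  36  35  34  36  37  47  95  94  92
   93  91]
 [154 170 115  46  24  42 103 110  72  36  33  34  35  35  41  95  94  92
   92  91]
 [110 135 108  46  25  29 103 111  78  39  34  35  36  35  43  94  94  91
   93  71]
 [ 94  99 106  57  27  22 103 110  78  39  34  35  36  36  41  93  94  92
   81  95]
 [ 92  94  99  56  30  21 103 109  78  37  33  34  35  32  40  92  94  74
  101 111]
 [ 84  86  91  70  39  33 102 109  77  36  35  34  31  62  79  95  82  94
  109 110]
 [ 83  80  83  84  78  66  92 107 100  42  29  59  81  90  97  92 104 110
  110 110]
 [ 88  87  89  89  90  84  88 106 112  81  82  90  98  98  88 106 110 109
  110 109]
 [ 87  90  93  93  95  90  91  96  99  93  96  98  87  95 107 110 110 110
  109 109]
 [ 83  84  85  89  92  89  90  91  93  94  94  84  
[... 809 characters left out ...]
114 111 112 112 117  42  20  25  23  19  60  77  60  60  59  60
   58  54]
 [110 113 115 113  97  81 112  65  25  21  19  16  80  94  65  57  60  60
   58  57]
 [114 116 100  84  68  55 110 103  45  35  53  53 104 100  65  59  58  60
   57  56]
 [ 82  84  69  60  56  57  91 112 101 100 103 103 106  78  59  61  58  57
   52  48]
 [ 57  58  60  60  59  57  68  85  97  99  99  95  78  62  58  59  56  49
  126 200]
 [ 60  59  60  59  61  60  60  62  69  70  69  69  58  58  57  54  87 120
  203 226]]
[ 0.44621305 -0.01548056  0.0742402 ]
0 [237.11873426 197.65451346]
0.01 [236.92893968 194.5279245 ]
0.02 [236.73708345 191.36583557]
0.03 [236.5431349  188.16768864]
0.04 [236.3470628  184.93291515]
```

The tips sit about 31 mm above the reported TCP: tip edge at row 187 against a projected 197, with the peg top just below. I'll allow for that, reopening and lowering to TCP z of about 0.042.

>>> move_arm --increments '[0,0,0,0,0.45,0,0,0,0,0.45,0,0,0,0,0.45,0,0,0,0,0.45,0,0,4,0,0.45,0,0,5,0,0.45,0,0,5,0,0.45,0,0,4,0,0.45]'

```text
time: 5.48
tool_pos: [0.4457, -0.0154, 0.0551]
tool_rot: [-0.0, 0.993, 0.116, -0.0]
contact_force: [-0.5, 0.6, -0.1]
gripper_width: 0.449
grasp_force: 0.0
```

>>> move_arm --increments '[0,0,4,0,0.45,0,0,4,0,0.45,0,0,3,0,0.45,0,0,2,0,0.45,0,0,0,0,0.45]'

```text
time: 5.9
tool_pos: [0.4457, -0.0154, 0.0425]
tool_rot: [-0.0, 0.993, 0.116, -0.0]
contact_force: [0.2, -0.9, -0.1]
gripper_width: 0.449
grasp_force: 0.0
```

```bash
python3 - <<'E'
from h import *
f=grab("side");b=f["image"]
cv2.imwrite("pics/c5.png",cv2.resize(b[140:260,170:330],(800,600),interpolation=cv2.INTER_CUBIC))
s=manip.state();print(s["tool_pos"],s["contact_force"])
E
```

```text
[ 0.4460012  -0.01543984  0.0428814 ] [ 0.26038601  0.04791901 -0.31736329]
```

View pics/c5.png

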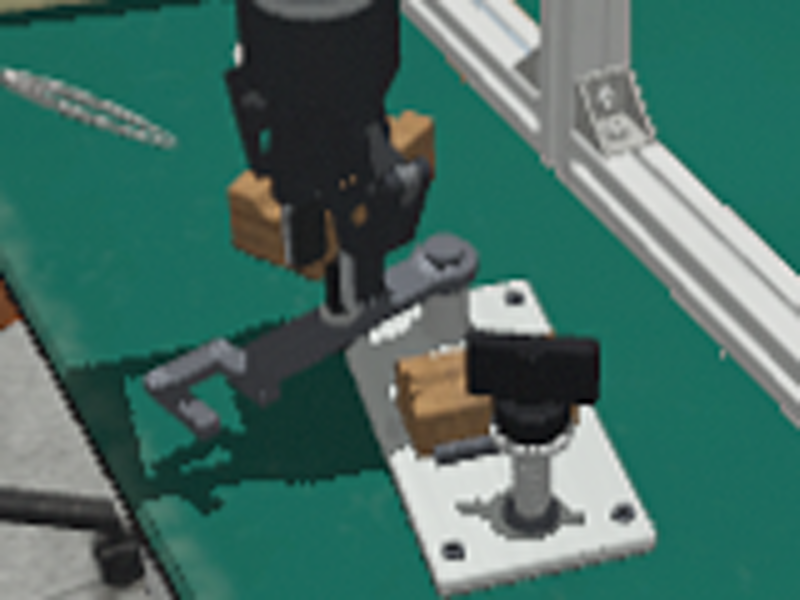

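The fingers now straddle the peg: tips at (305,260) and (358,300), peg between them at (335,290). I'm narrowing the gap and swinging the strap along its arc.

>>> move_arm --increments '[0,0,0,0,0.27,0,0,0,0,0.27,0.35,7,0,-0.1,0.27,0.35,7,0,-0.1,0.27,0.35,7,0,-0.1,0.27,0.35,7,0,-0.1,0.27,0.35,7,0,-0.1,0.27,0,0,0,0,0.27]'

```text
time: 6.62
tool_pos: [0.4631, -0.047, 0.0436]
tool_rot: [0.0, 0.934, 0.358, 0.0]
contact_force: [0.4, -0.6, -0.1]
gripper_width: 0.268
grasp_force: 0.0
```

>>> move_arm --increments '[0.35,7,0,-0.1,0.27,0.35,7,0,-0.1,0.27,0.35,7,0,-0.1,0.27,0.35,7,0,-0.1,0.27,0.35,7,0,-0.1,0.27,0.35,7,0,-0.1,0.27,0,0,0,0,0.27]'

```text
time: 7.2
tool_pos: [0.4986, -0.0677, 0.0435]
tool_rot: [0.0, 0.787, 0.617, 0.0]
contact_force: [0.4, 0.6, 1.1]
gripper_width: 0.271
grasp_force: 0.0
```

>>> move_arm --increments '[0,2,0,-0.02,0.27,0,2,0,-0.02,0.27,0,2,0,0,0.27,0,0,0,0,0.27]'

```text
time: 7.53
tool_pos: [0.5037, -0.0687, 0.0432]
tool_rot: [0.0, 0.774, 0.633, 0.0]
contact_force: [-0.6, -0.4, 0.4]
gripper_width: 0.272
grasp_force: 0.0
```

>>> move_arm --increments '[0,2,0,0,0.27,0,1,0,0,0.27,0,0,0,0,0.27]'

```text
time: 7.78
tool_pos: [0.5067, -0.0694, 0.0431]
tool_rot: [0.0, 0.774, 0.633, 0.0]
contact_force: [-0.6, -1.0, -0.8]
gripper_width: 0.272
grasp_force: 0.1
```

>>> move_arm --increments '[0,1,0,0,0.27,0,1,0,0,0.27,0,0,0,0,0.27]'

```text
time: 8.03
tool_pos: [0.5078, -0.0697, 0.0429]
tool_rot: [-0.001, 0.774, 0.633, -0.001]
contact_force: [-3.8, -0.4, 1.3]
gripper_width: 0.266
grasp_force: 1.7
```

>>> move_arm --increments '[0,1,0,0,0.27,0,1,0,0,0.27,0,0,0,0,0.27]'

```text
time: 8.28
tool_pos: [0.5088, -0.07, 0.0426]
tool_rot: [-0.002, 0.774, 0.633, -0.002]
contact_force: [-7.6, 0.4, 5.2]
gripper_width: 0.269
grasp_force: 3.6
```

```bash
python3 - <<'E'
from h import *
np.set_printoptions(linewidth=200)
s=manip.state();print(s["tool_pos"],s["contact_force"])
f=grab("side");b=f["image"]
# slot end under knob: dump gray around stud below flange
b=b.max(2);p=proj(f,[(.4855,-.148,.0605),(.4855,-.148,.069)]);print(p)
print(b[218:240,258:294])
E
```

```text
[ 0.50877114 -0.0700165   0.04263038] [-7.63462541  0.37837001  5.23611184]
[[275.70885144 228.34474455]
 [275.73531451 225.65159321]]
[[ 87  87  85  84  84  48  24  23  23  23  25  24  22  27  25  24  21  26  24  24  23  25  26  24  24  24  26  25  25  25  21  38 111 110 110 110]
 [ 86  86  83  82  83  75  70  57  41  45  32  24  22  23  23  23  23  25  26  25  23  23  23  25  25  24  23  23  26  23  22  38 110 110 109 108]
 [ 87  87  86  83  82  83  83  80  59  59  42  33  40  39  39  25  24  24  25  24  31  35  36  26  29  27  32  16  12  10  15  42 111 111 110 109]
 [ 88  89  91  89  82  81  85  85  79  58  44  29  42  46  45  41  40  41  39  40  41  43  43  40  41  23  76 111 201 207 126  53  75 109 110 110]
 [ 92  91  91  94  87  88  90  88  88  68  49  26  29  42  44  43  44  46  45  47  42  49  52  45  34  21  87 127 223 223 214  90  38 107 109 109]
 [ 88  87  89  95  91  88  74  93  83 115  72  27  21  28  31  42  51  53  54  53  56  39  37  33  25  18  92 127 220 217 225 147  96 108 109 109]
 [ 86  87  89  94  95  98 129 114 108 131  89  30  20  22  24  30  36  38  39  39  
[... 1569 characters left out ...]
14  67  94 137 131 129 142 154 125 116 107  93  86  86  78  66  56  52  51  48  47  84 124 211 220 217 216 215]
 [119 119 119 120 119 120 121 122 123  85  68 130 137 129 110 110  89  82  72  62  58  57  54  50  47 132 132 167 202 204 205 219 218 218 215 215]
 [112 114 113 115 116 119 121 120 122 114  55  89 101  94  75  58  58  57  56  59  65  74  68 208 115 207 211 214 221 220 218 217 217 218 216 216]
 [207 207 206 211 134 117 119 121 122 122  83  59  60  56  58  56  74  76  79  98  99 107 138 230 207 221 222 220 218 217 216 216 217 217 217 216]
 [224 224 225 229 217 138 119 121 120 121 114  73  68  51  63 101 106 104 112 119 114 113 104 166 223 220 219 219 218 216 216 216 217 217 219 219]]
```

The strap has reached its stop: the reaction rose to 7.6 N at the predicted shut position. I'm backing off, lifting, and taking a look.

>>> move_arm --increments '[0,-2,0,0,0.27,0,-2.5,0,0,0.27,0,0,-10,0,0.27,0,0,-18,0,0.27,0,0,-20,0,0.4,0,0,-24,0,0.4,-11.1,-2.8,0,0,0.4,0,0,0,0,0.4]'

```text
time: 9.0
tool_pos: [0.5029, -0.0811, 0.118]
tool_rot: [0.003, 0.774, 0.633, 0.001]
contact_force: [-0.3, -0.1, -0.8]
gripper_width: 0.401
grasp_force: 0.0
```

>>> move_arm --increments '[-20,0,-5,0,0.4,-25,0,0,0,0.4,-25,0,0,0,0.4,0,0,0,-0.12,0.4,0,0,0,-0.12,0.4,0,0,0,-0.12,0.4,0,0,0,-0.12,0.4,0,0,0,-0.12,0.4]'

```text
time: 9.67
tool_pos: [0.4868, -0.148, 0.1189]
tool_rot: [-0.001, 0.55, 0.835, 0.0]
contact_force: [-0.0, -1.0, -0.4]
gripper_width: 0.403
grasp_force: 0.0
```

>>> move_arm --increments '[0,0,0,-0.12,0.4,0,0,0,-0.12,0.4,0,0,0,-0.12,0.4,0,0,0,-0.12,0.4,0,0,0,-0.12,0.4,0,0,0,-0.04,0.4,0,0,0,0,0.4]'

```text
time: 10.25
tool_pos: [0.4869, -0.148, 0.119]
tool_rot: [-0.001, 0.262, 0.965, 0.0]
contact_force: [-0.1, -0.5, -0.7]
gripper_width: 0.399
grasp_force: 0.0
```

```bash
python3 - <<'E'
from h import *
f=grab("side");b=f["image"]
cv2.imwrite("pics/c6.png",cv2.resize(b[160:265,200:340],(800,600),interpolation=cv2.INTER_CUBIC))
s=manip.state();print(s["tool_pos"],s["tool_rot"],s["contact_force"])
k=800/140
for P in [s["tool_pos"]+[0,0,.031],(.4855,-.148,.124),(.501,-.0685,.0915)]: print((proj(f,P)[0]-[199.5,159.5])*k)
E
```

```text
[ 0.48687452 -0.14797805  0.11910612] [-5.86666234e-04  2.62485636e-01  9.64935688e-01  2.55863193e-04] [-0.28772793 -0.76854734 -1.40547126]
[440.21402073 221.64049214]
[436.63623325 274.42077767]
[379.92325856 217.44299312]
```

View pics/c6.png

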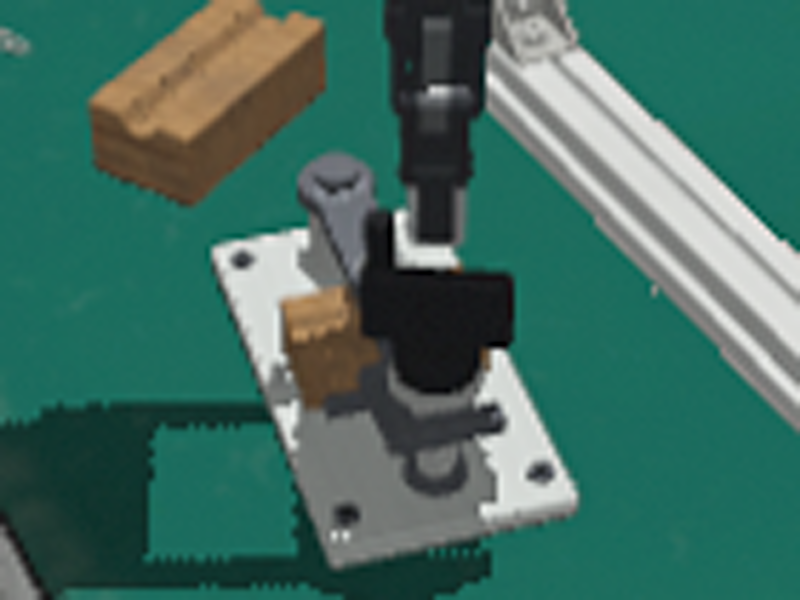

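The strap is shut with its slot round the stud (430,430), and the peg stands in line at (380,235). The gripper is above the wing (centre 438,280), closing across it. I'm lowering to straddle.

>>> move_arm --increments '[0,0,15,0,0.4,0,0,15,0,0.4,0,0,10,0,0.4,0,0,5,0,0.4,0,0,4,0,0.4,0,0,3,0,0.3,0,0,0,0,0.2,0,0,0,0,0.2]'

```text
time: 10.97
tool_pos: [0.4876, -0.1479, 0.0683]
tool_rot: [0.0, 0.262, 0.965, 0.0]
contact_force: [0.6, 1.0, -1.3]
gripper_width: 0.201
grasp_force: 0.7
```

>>> move_arm --increments '[0,0,0,-0.1,0.2,0,0,0,-0.1,0.2,0,0,0,-0.1,0.2,0,0,0,-0.1,0.2,0,0,0,-0.1,0.2]'

```text
time: 11.38
tool_pos: [0.4891, -0.1472, 0.0691]
tool_rot: [0.002, 0.013, 1.0, 0.001]
contact_force: [4.6, 4.3, -3.3]
gripper_width: 0.201
grasp_force: 2.6
```

```bash
cat > k.py <<'E'
from h import *
def wing():
    s=manip.state();q=s["tool_rot"]
    print("t",s["time"],"p",s["tool_pos"].round(4),"th",2*np.arctan2(q[2],q[1])-np.pi/2,"F",s["contact_force"].round(1),"Mz",s["ft_torque"].round(2),s["gripper_width"].round(3),s["grasp_force"])
    f=grab("side");b=f["image"].max(2)
    x0,y0=proj(f,[(.4855,-.148,.1)])[0].astype(int)
    print(x0,y0,"flange bottom col dump",b[y0:y0+22,x0-1:x0+2].min(1))
    return f
E
python3 -c "
from k import *
f=wing();cv2.imwrite('pics/k1.png',f['image'])"
```

```text
Traceback (most recent call last):
  File "k.py", line 4, in wing
    print("t",s["time"],"p",s["tool_pos"].round(4),"th",2*np.arctan2(q[2],q[1])-np.pi/2,"F",s["contact_force"].round(1),"Mz",s["ft_torque"].round(2),s["gripper_width"].round(3),s["grasp_force"])
                                                                                                                                                     ^^^^^^^^^^^^^^^^^^^^^^^^
AttributeError: 'float' object has no attribute 'round'
```

>>> move_arm --increments '[-2,1,0,0,0.2,0,0,0,-0.1,0.2,0,0,0,-0.1,0.2,0,0,0,0,0.2]'

```text
time: 11.72
tool_pos: [0.4903, -0.1466, 0.0688]
tool_rot: [0.001, -0.085, 0.996, 0.0]
contact_force: [1.7, 4.1, -1.0]
gripper_width: 0.199
grasp_force: 2.0
```

```bash
sed -i 's/s\["gripper_width"\].round(3)/s["gripper_width"]/' k.py && python3 -c "
from k import *
f=wing();cv2.imwrite('pics/k1.png',f['image'])"
```

```text
t 11.7167 p [ 0.4903 -0.1466  0.0688] th 1.740756013566147 F [ 1.7  4.1 -1. ] Mz [ 0.56 -0.43 -0.1 ] 0.19937001587006709 2.02460800865083
275 215 flange bottom col dump [ 21  20  23  23  23  22  21  24  22  24  24  24  22  19  76 107 103  72
  56  57  60  59]
```

>>> move_arm --increments '[0,1.5,0,0,0.2,0,0,0,-0.1,0.2,0,0,0,-0.1,0.2,0,0,0,0,0.2]'

```text
time: 12.1
tool_pos: [0.4889, -0.146, 0.0681]
tool_rot: [-0.0, -0.184, 0.983, -0.0]
contact_force: [0.7, 1.5, -0.1]
gripper_width: 0.198
grasp_force: 0.6
```

```bash
python3 -c "
from k import *
f=wing()"
```

```text
t 12.1 p [ 0.4889 -0.146   0.0681] th 1.9403915346129832 F [ 0.7  1.5 -0.1] Mz [ 0.18 -0.09 -0.02] 0.19782570277852257 0.5711600365951597
275 215 flange bottom col dump [ 21  22  22  22  23  22  23  21  24  25  24  25  22  18  56 104 115  80
  55  56  61  60]
```

>>> move_arm --increments '[0,0,0,-0.1,0.2,0,0,0,-0.1,0.2,0,0,0,0,0.2]'

```text
time: 12.4
tool_pos: [0.4885, -0.1459, 0.0678]
tool_rot: [-0.001, -0.28, 0.96, 0.0]
contact_force: [-0.5, 0.9, -1.1]
gripper_width: 0.202
grasp_force: 0.6
```

```bash
python3 -c "
from k import *
f=wing();cv2.imwrite('pics/k2.png',f['image'])"
```

```text
t 12.4 p [ 0.4885 -0.1459  0.0678] th 2.1390734284295774 F [-0.5  0.9 -1.1] Mz [ 0.18 -0.01 -0.07] 0.20225435322489832 0.5528618608150282
275 215 flange bottom col dump [ 23  23  22  24  22  21  23  21  23  23  25  23  25  22  36  99 114  89
  61  56  59  60]
```

```bash
python3 -c "
from k import *
import pickle
b=pickle.load(open('f0.pkl','rb'))['side']['image'].max(2);print(b[215:237,274:277].min(1))
a=cv2.imread('pics/k1.png').max(2);c=cv2.imread('pics/k2.png').max(2)
for m in(b,a,c): print(m[222:236,264:290:2])
f=grab('side');print(proj(f,[(.4855,-.148,z) for z in(.09,.072,.066,.0605)]))"
```

```text
[ 24  21  24  23  22  22  39  46  52  37  22  23  22  11 107 116 103 104
 117 114 109 108]
[[ 90  87  64  30  45  46  46  41  51  30  89 222 214]
 [ 88  92  69  20  31  52  53  56  39  24  92 220 223]
 [ 87  95  82  19  22  38  37  42  26  20  92 218 218]
 [ 90  94 198  24  20  22  24  26  26  16 123 219 215]
 [ 90  93 188  21  22  25  24  26  20  56 130 218 215]
 [ 95 103 131 160  18  22  23  24  13 192 177 217 216]
 [114 109  87 163  73  16  11  12 104 176 208 216 217]
 [ 86  76  58 118 137 187 188 190 164 114 216 215 217]
 [ 51  48  46 142 122 158 161 162 135 196 217 215 216]
 [ 55 170 204 211 143 103 110 105 174 221 217 215 217]
 [207 217 223 221 154 104 107 111 195 220 217 216 217]
 [224 221 221 217 153 127 118 108 192 219 215 216 216]
 [220 219 222 215 174 115 114 109 191 219 216 216 216]
 [220 219 221 216 164 109 118 110 192 218 217 216 216]]
[[ 55  22  38  22  23  24  25  23  21  22  86 219 212]
 [ 71  40  80  21  25  22  23  22  26  21  92 220 224]
 [ 58  53  92  22  23  24  24  24  26  21  95 219 218]
 [ 57  55 106  22  25  25  26  25  26  18  98 220 216]
 [ 56  56 110  36 
[... 720 characters left out ...]
 25  28  26  25  21  98 221 216]
 [ 56  57  74  20  22  23  24  27  23  18 102 220 216]
 [ 58  55 104  48  21  25  25  23  22  51 102 219 217]
 [ 56  55  90 101  24  22  23  24  17  95 100 220 218]
 [ 53  56  67 114  77  42  36  53  89 107 205 203 219]
 [ 56  55  57 102 108  99  99 102 111  90 163 130 220]
 [ 65  54  55  71 112 115 114 116  97  64  52  46 222]
 [113  55  54  54  83  89  96  88  68  56  57  52 182]
 [126  56  55  57  59  61  67  62  57  56  60  56 114]
 [124  61  56  58  58  58  56  58  61  59  60  57 131]
 [121  84  56  57  57  59  61  60  60  59  54  47 175]]
[[275.80153566 218.87589821]
 [275.74470104 224.69434344]
 [275.72595235 226.60532288]
 [275.70885144 228.34474455]]
```

>>> move_arm --increments '[0,0,0,-0.1,0.2,0,0,0,-0.1,0.2,0,0,0,0,0.2]'

```text
time: 12.75
tool_pos: [0.4885, -0.1458, 0.0678]
tool_rot: [-0.001, -0.375, 0.927, 0.0]
contact_force: [-0.6, 1.0, -0.8]
gripper_width: 0.2
grasp_force: 0.9
```

```bash
python3 -c "
from k import *
f=wing();cv2.imwrite('pics/k3.png',f['image']);print(f['image'].max(2)[222:236,264:290:2])"
```

```text
t 12.75 p [ 0.4885 -0.1458  0.0678] th 2.339241185913271 F [-0.6  1.  -0.8] Mz [0.22 0.09 0.03] 0.20033052197260406 0.88017502828734
275 215 flange bottom col dump [ 22  21  22  21  23  21  21  23  23  23  23  25  25  21  21  35  99 115
  87  61  58  59]
[[ 92  73  26  24  24  24  23  24  21  25  88 219 212]
 [ 81  61  25  25  21  24  23  26  22  24  88 220 224]
 [ 58  59  26  26  24  25  23  24  25  21  90 219 218]
 [ 57  57  24  24  25  25  24  25  24  21  95 220 216]
 [ 57  56  28  22  26  26  25  24  24  20 101 220 216]
 [ 58  57  75  22  25  26  25  25  25  15 102 219 216]
 [ 55  55 101  46  24  21  24  24  20  51  95 220 218]
 [ 54  55  89 100  19  22  23  23  17  95 180 204 220]
 [ 55  55  63 111  98  41  35  53  92 109 140 131 219]
 [ 65  54  55 100 114 101  99 102 113  95  54  46 222]
 [113  54  55  70 103 115 116 115  98  68  56  53 183]
 [126  54  55  55  72  87  97  89  69  56  61  55 114]
 [123  61  57  56  57  61  65  61  60  58  59  57 131]
 [122  84  54  56  55  58  61  59  60  59  54  47 175]]
```

>>> move_arm --increments '[0,0,0,0.05,0.25,0,0,0,0,0.25,0,0,0,0,0.25,0,0,0,0,0.25]'

```text
time: 13.13
tool_pos: [0.4893, -0.1461, 0.0684]
tool_rot: [0.0, -0.352, 0.936, -0.0]
contact_force: [0.2, -0.5, -0.6]
gripper_width: 0.249
grasp_force: 0.0
```

```bash
python3 -c "
from k import *
f=wing();print(f['image'].max(2)[222:236,264:290:2])"
```

```text
t 13.1333 p [ 0.4893 -0.1461  0.0684] th 2.290105796279395 F [ 0.2 -0.5 -0.6] Mz [-0.01  0.06  0.01] 0.2494475710372824 0.0
275 215 flange bottom col dump [ 22  23  23  22  19  23  23  23  23  23  20  25  24  24  22  20  98 115
  96  66  59  60]
[[ 91  72  26  25  26  24  23  23  24  22  86 219 213]
 [ 80  62  28  24  24  25  23  21  25  22  89 220 224]
 [ 58  60  26  22  23  23  24  22  24  24  86 219 218]
 [ 57  57  26  24  20  20  23  23  27  21  94 221 216]
 [ 57  57  27  23  23  25  26  27  24  21 101 220 216]
 [ 57  57  55  22  21  27  24  25  25  16 102 219 217]
 [ 56  55  98  42  20  24  24  25  19  31  96 220 218]
 [ 55  55  91 100  22  22  24  23  18  91 179 204 219]
 [ 55  55  62 114  79  36  20  33  92 109 140 131 219]
 [ 65  54  54 101 109 100  98  99 112  94  53  44 222]
 [114  54  55  70 114 116 116 114 117  68  57  53 182]
 [125  55  55  54  81  96  97  95  83  57  61  57 114]
 [123  62  55  57  56  66  66  68  60  58  59  54 131]
 [122  84  54  57  56  59  59  58  59  58  54  47 175]]
```

The flange is about 6 mm (2 px) lower than at the start, so the knob has clicked and dropped. I'm now screwing forwards.

>>> move_arm --increments '[0,0,2,0,0.2,0,0,2,0.1,0.2,0,0,0,0.12,0.2,0,0,0,0.12,0.2,0,0,0,0.12,0.2,0,0,0,0.12,0.2,0,0,0,0.12,0.2,0,0,0,0.12,0.2]'

```text
time: 13.85
tool_pos: [0.4887, -0.1459, 0.0637]
tool_rot: [-0.0, 0.053, 0.999, -0.0]
contact_force: [-0.1, -0.0, -1.3]
gripper_width: 0.202
grasp_force: 2.4
```

>>> move_arm --increments '[0,0,0,0.12,0.2,0,0,0,0.12,0.2,0,0,0,0.12,0.2,0,0,0,0.12,0.2,0,0,0,0,0.2]'

```text
time: 14.27
tool_pos: [0.4888, -0.1461, 0.0637]
tool_rot: [-0.0, 0.287, 0.958, -0.0]
contact_force: [-0.5, -0.2, -0.3]
gripper_width: 0.196
grasp_force: 0.6
```

```bash
python3 -c "
from k import *
f=wing();print(f['image'].max(2)[222:238,264:290:2])"
```

```text
t 14.2667 p [ 0.4888 -0.1461  0.0637] th 0.9889755288510029 F [-0.5 -0.2 -0.3] Mz [-0.18  0.08 -0.01] 0.19626704345662926 0.5669311573728919
275 215 flange bottom col dump [ 34  33  30  64  59  32  22  23  23  23  24  24  23  24  22  19  95 111
  94  67  59  58]
[[ 38  32  27  23  23  23  27  21  21  23  79 213 215]
 [ 66  51  39  24  22  23  24  24  23  22  88 222 225]
 [ 59  60  58  23  25  23  23  23  24  24  84 219 218]
 [ 57  57  84  21  24  24  27  24  26  20  90 221 216]
 [ 57  56 107  19  25  25  24  25  26  22  98 220 216]
 [ 57  56 114  22  21  26  24  24  25  18 100 219 216]
 [ 55  54 110  36  21  25  24  25  20  33 100 220 217]
 [ 54  55  89  78  21  22  24  23  17  93 182 203 219]
 [ 55  54  78 106  77  37  19  35  94 111 140 129 219]
 [ 65  53  64 112 107  98  95  97 115 105  53  44 221]
 [113  54  56  77 112 113 111 114 113  77  57  50 190]
 [126  56  55  56  79  94 102  96  81  56  60  57 125]
 [124  60  57  56  56  67  72  68  60  57  60  56 132]
 [122  84  58  57  56  59  60  58  60  59  53  47 174]
 [121 116  57  61  60  58  61  58  57  56  75 205 212]
 [121 124  61  60  58  58  57  65  76 107 109 224 218]]
```

>>> move_arm --increments '[0,0,0,0.12,0.2,0,0,0,0.12,0.2,0,0,0,0.12,0.2,0,0,0,0.12,0.2,0,0,1,0.12,0.2,0,0,0,0.12,0.2,0,0,0,0.12,0.2,0,0,0,0.12,0.2]'

```text
time: 14.98
tool_pos: [0.4884, -0.1466, 0.0631]
tool_rot: [-0.0, 0.697, 0.717, -0.001]
contact_force: [-1.7, -2.2, 0.5]
gripper_width: 0.201
grasp_force: 3.2
```

>>> move_arm --increments '[0,0,0,0.12,0.2,0,0,0,0.12,0.2,0,0,1,0.12,0.2,0,0,0,0.12,0.2,0,0,0,0.12,0.2,0,0,0,0.12,0.2,0,0,0,0.12,0.2,0,0,0,0,0.2]'

```text
time: 15.65
tool_pos: [0.4882, -0.146, 0.0621]
tool_rot: [-0.0, 0.928, 0.372, -0.001]
contact_force: [-1.4, -0.9, 0.3]
gripper_width: 0.2
grasp_force: 0.9
```

```bash
python3 -c "
from k import *
f=wing();print(f['image'].max(2)[222:238,264:290:2])"
```

```text
t 15.65 p [ 0.4882 -0.146   0.0621] th -0.8094978800643036 F [-1.4 -0.9  0.3] Mz [-0.    0.38  0.03] 0.19996888652529052 0.9441846306435764
275 215 flange bottom col dump [ 22  22  23  26  26  24  22  24  23  24  24  23  23  24  20  20  56 102
 105  72  58  60]
[[ 91  86  51  23  24  25  24  21  24  23  87 219 213]
 [ 78  72  51  23  23  24  25  24  25  25  88 220 224]
 [ 58  57  50  24  23  24  26  25  23  24  84 219 218]
 [ 59  57  68  22  22  25  24  22  25  23  91 220 216]
 [ 57  55  86  20  23  23  26  25  25  22  99 220 216]
 [ 56  57 105  19  23  23  24  24  23  19 100 219 217]
 [ 55  55 113  24  24  26  27  23  23  18  97 220 217]
 [ 53  54 107  62  18  22  20  23  19  71 181 204 219]
 [ 55  55  81 104  43  20  20  20  53 106 141 130 219]
 [ 67  54  59 112  97  77  56  73 102 106  54  45 223]
 [113  57  54  84 111 107 102 107 116  76  56  53 183]
 [125  56  54  59  86 105 106  97  83  56  58  58 117]
 [124  61  54  56  60  74  72  66  60  59  59  58  94]
 [122  83  56  56  54  59  58  57  59  59  55  47 130]
 [121 116  54  60  60  60  61  59  56  56  74 206 205]
 [121 123  58  60  59  57  58  63  77 106 109 223 219]]
```

>>> move_arm --increments '[0,0,0,0.12,0.2,0,0,0,0.12,0.2,0,0,0,0.12,0.2,0,0,0,0.12,0.2,0,0,0,0.06,0.2,0,0,0,0,0.2]'

```text
time: 16.2
tool_pos: [0.4886, -0.1457, 0.0618]
tool_rot: [-0.0, 0.994, 0.112, -0.001]
contact_force: [-2.5, -1.4, 0.0]
gripper_width: 0.199
grasp_force: 1.6
```

```bash
python3 -c "
from k import *
f=wing()"
```

```text
t 16.2 p [ 0.4886 -0.1457  0.0618] th -1.3465370319598542 F [-2.5 -1.4  0. ] Mz [-0.09  0.37  0.04] 0.19911703281249044 1.5605816873721778
275 215 flange bottom col dump [ 19  18  19  19  20  22  19  21  23  23  24  24  25  23  25  19  57 104
 105  72  58  60]
```

>>> move_arm --increments '[0,0,0,0.1,0.2,0,0,0,0.1,0.2,0,0,0,0,0.2,0,0,0,0,0.2]'

```text
time: 16.58
tool_pos: [0.4896, -0.1457, 0.0622]
tool_rot: [-0.0, 1.0, 0.013, 0.001]
contact_force: [0.8, 0.7, -1.0]
gripper_width: 0.203
grasp_force: 0.0
```

```bash
python3 -c "
from k import *
f=wing()"
```

```text
t 16.5833 p [ 0.4896 -0.1457  0.0622] th -1.5446549752854366 F [ 0.8  0.7 -1. ] Mz [0.03 0.   0.03] 0.20287589737905026 0.002741722123573709
275 215 flange bottom col dump [ 19  21  21  21  21  19  22  24  22  22  22  23  24  24  21  21  55 104
  98  67  57  59]
```

>>> move_arm --increments '[0,0,0,0.1,0.2,0,0,0,0.1,0.2,0,0,0,0,0.2]'

```text
time: 16.88
tool_pos: [0.4896, -0.1459, 0.0623]
tool_rot: [0.0, 0.996, -0.088, 0.001]
contact_force: [0.8, -0.6, -0.6]
gripper_width: 0.2
grasp_force: 0.2
```

```bash
python3 -c "
from k import *
f=wing();b=f['image'].max(2);print((b<70)[196:232,258:296].astype(int).astype(str).tolist().__len__())
for r in (b<70)[196:232,255:300]: print(''.join('#' if c else '.' for c in r))"
```

```text
t 16.8833 p [ 0.4896 -0.1459  0.0623] th -1.7477813951873664 F [ 0.8 -0.6 -0.6] Mz [-0.07 -0.11  0.06] 0.2003141145113073 0.23812121740775183
275 215 flange bottom col dump [ 61  61  60  72  52  31  21  23  22  21  22  24  23  23  23  20  56 103
  98  66  57  60]
36
#.............###################............
#........#####.################..............
.#.......#####.#############.##....###.......
.........#####...###########.#....####.......
..#......#####...#############....###........
.........#####..#####################........
.........#####..####################.........
...#.....#####...###################.........
....#....#####..###################..........
....#....#####..###################..........
.........#####..##################...........
.....#....####..##################...........
................###..#############...........
......###.......###..#############...........
......####....#.###..#############...........
.......############..#######.#####...........
.......############..#######.#####...........
........###########..#######.#####...........
........###########..#######.#####...........
.........##########..#######.#####...........
.........##########..#######.####............
.........##########..############............
.........##########...###########............
.........###########..#########..............
.........############.#######................
.........####################................
.........####################................
.........####################................
........#####################................
........#####################................
........#####.###############................
........#####.###############................
.......######.##############.................
..###########..#############.................
..###########...##########...................
..############.....#####.....###.............
```

>>> move_arm --increments '[0,0,0,0.1,0.2,0,0,0,0.1,0.2,0,0,0,0,0.2]'

```text
time: 17.18
tool_pos: [0.4895, -0.1461, 0.0623]
tool_rot: [0.0, 0.982, -0.187, 0.001]
contact_force: [0.2, -1.9, -0.5]
gripper_width: 0.2
grasp_force: 0.7
```

```bash
python3 -c "
from k import *
f=wing()"
```

```text
t 17.1833 p [ 0.4895 -0.1461  0.0623] th -1.9468560842958618 F [ 0.2 -1.9 -0.5] Mz [-0.2  -0.08 -0.02] 0.1999532797631222 0.6826129602268338
275 215 flange bottom col dump [ 33  35  34  28  81  58  20  22  23  22  23  25  24  24  24  20  36 102
 106  72  57  60]
```

>>> move_arm --increments '[0,0,0,0.1,0.2,0,0,0,0.1,0.2,0,0,0,0,0.2]'

```text
time: 17.48
tool_pos: [0.4893, -0.1463, 0.0623]
tool_rot: [0.0, 0.959, -0.284, 0.0]
contact_force: [1.0, -1.8, -1.7]
gripper_width: 0.202
grasp_force: 1.0
```

```bash
python3 -c "
from k import *
f=wing()"
```

```text
t 17.4833 p [ 0.4893 -0.1463  0.0623] th -2.14639953824424 F [ 1.  -1.8 -1.7] Mz [-0.39 -0.08  0.03] 0.20183581078370888 1.0457869176752865
275 215 flange bottom col dump [ 33  33  30  31  66  46  22  24  24  22  22  23  24  25  22  21  34  98
 104  73  58  60]
```

>>> move_arm --increments '[0,0,0,0.1,0.2,0,0,0,0.1,0.2,0,0,0,0.05,0.2,0,0,0,0,0.2]'

```text
time: 17.87
tool_pos: [0.4892, -0.1466, 0.0622]
tool_rot: [0.001, 0.916, -0.401, 0.0]
contact_force: [0.3, -3.7, -0.8]
gripper_width: 0.198
grasp_force: 1.8
```

```bash
python3 -c "
from k import *
f=wing()"
```

```text
t 17.8667 p [ 0.4892 -0.1466  0.0622] th -2.395323477673226 F [ 0.3 -3.7 -0.8] Mz [-0.72 -0.03  0.04] 0.1980709460823607 1.792000299319625
275 215 flange bottom col dump [ 32  33  32  29  64  44  21  23  23  22  23  24  23  24  23  20  36  98
 103  72  58  59]
```

>>> move_arm --increments '[0,0,0,0.1,0.2,0,0,0,0.1,0.2,0,0,0,0,0.2]'

```text
time: 18.17
tool_pos: [0.4888, -0.1465, 0.0622]
tool_rot: [0.001, 0.871, -0.491, 0.0]
contact_force: [-1.7, -3.2, -1.0]
gripper_width: 0.203
grasp_force: 1.7
```

```bash
python3 -c "
from k import *
f=wing()"
```

```text
t 18.1667 p [ 0.4888 -0.1465  0.0622] th -2.5978678919762994 F [-1.7 -3.2 -1. ] Mz [-0.74  0.13  0.04] 0.2026105960061666 1.742212576791644
275 215 flange bottom col dump [ 29  29  28  32  60  44  19  25  22  21  23  25  24  21  24  21  33  98
 101  70  57  58]
```

>>> move_arm --increments '[0,0,0,0,0.15,0,0,0,0,0.1,0,0,0,0,0.05,0,0,0,0,0.05,0,0,0,0,0.05]'

```text
time: 18.63
tool_pos: [0.4877, -0.1454, 0.0622]
tool_rot: [0.0, 0.872, -0.49, -0.002]
contact_force: [-4.9, -2.7, 3.2]
gripper_width: 0.121
grasp_force: 59.6
```

```bash
python3 -c "
from k import *
f=wing()"
```

```text
t 18.6333 p [ 0.4877 -0.1454  0.0622] th -2.5952641059486687 F [-4.9 -2.7  3.2] Mz [-0.27  0.83  0.03] 0.12079889208441905 59.57160830497742
275 215 flange bottom col dump [ 31  30  26  61  46  20  22  24  23  23  23  24  25  25  24  22  37  98
 103  72  57  60]
```

>>> move_arm --increments '[0,0,0,0.05,0.05,0,0,0,0.05,0.05,0,0,0,0,0.05]'

```text
time: 18.93
tool_pos: [0.4878, -0.1455, 0.0622]
tool_rot: [0.0, 0.845, -0.534, -0.002]
contact_force: [-4.6, -3.3, 3.5]
gripper_width: 0.125
grasp_force: 59.6
```

```bash
python3 -c "
from k import *
f=wing();a=f['image'].max(2);import pickle
cv2.imwrite('pics/k9.png',f['image'])
for r in (a<70)[200:236,255:300]: print(''.join('#' if c else '.' for c in r))"
```

```text
t 18.9333 p [ 0.4878 -0.1455  0.0622] th -2.6974416687019565 F [-4.6 -3.3  3.5] Mz [-0.27  0.97 -0.04] 0.12511218678875308 59.603381752967834
275 215 flange bottom col dump [ 31  30  31  73  55  20  23  24  23  23  23  24  24  26  22  22  36  98
 103  73  59  59]
..###############.############...............
...##########################................
...#######################...................
...#..#####################..................
.......####################..................
....#...###################..................
.........##################..................
.....#...#############..###..................
..........###########...###..................
......#...###########...###..................
......###############...###..................
.......##############...###..................
.......##############...####.................
........#############...######...............
........#############...########.............
.........############...#########............
.........############...#########............
.........############..##########............
..........#########....##########............
..........##########..###########............
...........######################............
...........######################............
............#####################............
............#####################............
........#########################............
........#########################............
........#####.##################.............
........#####.###############................
.......######.##############.................
..###########..#############.................
..###########...###########..................
..############.....######....###.............
..###......####.............####.............
...........######.........######.............
...........########....##########............
............#####################............
```

>>> move_arm --increments '[0,0,0,0,0.4,0,0,0,0,0.4,0,0,0,0,0.4,0,0,0,0,0.4,0,0,-20,0,0.4,0,0,-20,0,0.4,0,0,-20,0,0.4,0,0,0,0,0.4]'

```text
time: 19.65
tool_pos: [0.492, -0.1468, 0.127]
tool_rot: [-0.001, 0.845, -0.534, 0.004]
contact_force: [0.7, 0.7, 0.5]
gripper_width: 0.401
grasp_force: 0.0
```

```bash
python3 -c "
from k import *
import pickle
f=wing();a=f['image'].max(2);b=pickle.load(open('f0.pkl','rb'))['side']['image'].max(2)
for m in (a,b):
  for r in m[200:240,255:300]: print(''.join('#' if c<36 else '+' if c<70 else '.' for c in r))"
```

```text
t 19.65 p [ 0.492  -0.1468  0.127 ] th -2.6981816244193766 F [0.7 0.7 0.5] Mz [ 0.02 -0.02 -0.01] 0.4005608466897531 0.0
275 215 flange bottom col dump [ 24  22  23  24  24  23  25  24  22  22  22  21  23  24  25  18  37  98
 104  72  58  59]
..+......+####....+..........................
.........+####...............................
.........+####...............................
...+.....+####...............................
....+....+####...............................
....+....+####...............................
.........#####...............................
.....+...+######.............................
..........+########..........................
......+++.###########........................
......++++############+#.....................
.......+++###############....................
.......+++#################..................
........++####################+..............
........++######################+............
.........+#######################............
.........+#######################+...........
.........+#######################............
..........++#################
[... 2122 characters left out ...]
..........
...............#############+................
...............############+.................
................+#########...................
..................+#####+....................
............++...............................
......++++++++...............................
...+++++++...................................
...+++.......................................
.............................................
.............................................
.............................................
.............................................
.............................................
.............................................
.............................................
```

```bash
python3 -c "
from k import *
f=grab('side')
a=onz(f,267.5,206.5,.1153);b=onz(f,287.5,214,.1153);d=b-a;print(a,b,np.arctan2(d[1],d[0]),np.linalg.norm(d))
for w in (-1.13,-.8,-.5):
  u=np.array([np.cos(w),np.sin(w),0]);n=np.array([-u[1],u[0],0])
  print(w,[proj(f,np.array([.487,-.147,.1153])+s*.031*u+t*.006*n)[0].round(1) for s in(-1,1) for t in(-1,1)])
"
```

```text
[ 0.4751698  -0.12655356  0.1153    ] [ 0.50277372 -0.17094662  0.1153    ] -1.0144963282245878 0.05227542701057186
-1.13 [array([263.9, 206.1]), array([267. , 203.5]), array([285.9, 216.8]), array([289., 214.])]
-0.8 [array([262.5, 208.9]), array([264.2, 205.7]), array([288.6, 214.4]), array([290.1, 211.2])]
-0.5 [array([262.6, 211.6]), array([262.7, 208.2]), array([290. , 211.9]), array([289.9, 208.5])]
```

The wing lies at about -1.05 rad, so it has gone 3.7 rad forward from its start and sits 8.8 mm below its start height, which fits a clamped strap. The wrist torque was small, so I'm regripping to check firmness.

>>> move_arm --increments '[0,0,20,0,0.4,0,0,20,0,0.4,0,0,18,0,0.4,0,0,0,0,0.1,0,0,0,0,0.1,0,0,0,0,0.1,0,0,0,0,0.1,0,0,0,0,0.1]'

```text
time: 20.42
tool_pos: [0.4871, -0.1447, 0.0619]
tool_rot: [0.0, 0.845, -0.535, -0.002]
contact_force: [-1.2, 1.8, -16.0]
gripper_width: 0.122
grasp_force: 58.9
```

```bash
python3 -c "
from k import *
f=wing()"
```

```text
t 20.4167 p [ 0.4871 -0.1447  0.0619] th -2.6989466822492787 F [ -1.2   1.8 -16. ] Mz [0.28 0.12 0.06] 0.12173937537867802 58.946794867515564
275 215 flange bottom col dump [ 29  29  41  93  69  22  23  25  22  21  22  23  24  24  23  20  34  99
 105  72  59  59]
```

>>> move_arm --increments '[0,0,0,0.06,0.1,0,0,0,0.06,0.1,0,0,0,0.06,0.1]'

```text
time: 20.72
tool_pos: [0.4871, -0.1446, 0.0619]
tool_rot: [0.0, 0.793, -0.609, -0.002]
contact_force: [-2.1, 1.5, -16.9]
gripper_width: 0.125
grasp_force: 58.9
```

```bash
python3 -c "
from k import *
f=wing();print(manip.state()['joint_pos'],manip.state()['joint_efforts'])"
```

```text
t 20.7167 p [ 0.4871 -0.1446  0.0619] th -2.881015375492092 F [ -2.1   1.5 -16.9] Mz [0.31 0.09 0.31] 0.12514621409984408 58.87334704399109
275 215 flange bottom col dump [ 85  85  98  90  45  21  23  24  24  23  22  23  25  24  23  20  34 100
  96  67  59  59]
[-4.35371352e-01 -1.03931375e-01  1.99627737e+00  6.67467231e-04
  1.25357217e+00  2.44769033e+00] [ -1.08706322 -38.93562913 -44.67728019  -0.56168558  -0.08202908
   0.24360429]
```

>>> move_arm --increments '[0,0,0,0.06,0.1,0,0,0,0.06,0.1,0,0,0,0,0.1]'

```text
time: 21.02
tool_pos: [0.4874, -0.1445, 0.062]
tool_rot: [0.0, 0.756, -0.655, -0.002]
contact_force: [0.7, 2.6, -20.0]
gripper_width: 0.123
grasp_force: 58.2
```

```bash
python3 -c "
from k import *
f=wing()"
```

```text
t 21.0167 p [ 0.4874 -0.1445  0.062 ] th -2.9986836212686994 F [  0.7   2.6 -20. ] Mz [ 0.47 -0.04  0.1 ] 0.12342503412063059 58.24273645877838
275 215 flange bottom col dump [ 75  75  66  42  24  21  22  24  21  23  23  25  24  25  24  20  36  99
 103  72  57  60]
```

```bash
python3 -c "
from k import *
f=grab('side');b=f['image'].max(2).astype(float);a=cv2.imread('pics/k1.png').max(2).astype(float)
c=cv2.imread('pics/k3.png').max(2).astype(float)
np.set_printoptions(linewidth=200)
for m in(a,c,b): print(m[229:243,266:292:2].astype(int))
print(proj(f,[(.4855,-.148,z) for z in(.0605,.0585)]))"
```

```text
[[ 55  63 111 106  97  92  93 106 111 208 201 219 216]
 [ 55  56  84 113 112 113 112 113  95 164 131 220 216]
 [ 54  57  57 111 111 103  96  82  65  51  45 223 217]
 [ 54  55  54  84  86  72  67  57  55  56  53 182 217]
 [ 56  54  57  60  61  56  57  57  56  61  58 113 218]
 [ 60  55  58  57  58  58  60  62  60  59  56 131 219]
 [ 84  56  58  58  60  62  59  60  59  55  50 175 219]
 [116  57  62  58  59  61  58  57  55  77 206 212 218]
 [124  59  58  58  58  57  64  76 106 113 168 219 217]
 [123  58  56  55  75  78 102  89 121 121 107 217 217]
 [122  83  68  62 106 111 114  75 119 118 110 218 217]
 [119 114 102  56 112 115 111  62 119 118 111 220 216]
 [120 121  90  55 113 110 121  56 119 117 114 218 216]
 [121 121  87  55 103 111 102  55 120 118 115 219 217]]
[[ 55  89 100  19  22  23  23  17  95 180 204 220 216]
 [ 55  63 111  98  41  35  53  92 109 140 131 219 216]
 [ 54  55 100 114 101  99 102 113  95  54  46 222 216]
 [ 54  55  70 103 115 116 115  98  68  56  53 183 218]
 [ 54  55  55  72  87  97  89  69  56  61  55 114 218]
 [ 61  57  56  57  61  65  61  60  58  59  57 131 219]
[... 571 characters left out ...]
57  36  55 102 106  55  49 106 114]
 [ 57  53  80 111 103  99 105 116  76  57  52 115 116]
 [ 56  54  59  85 103 107  99  82  56  59  58  89 117]
 [ 84  53  56  60  73  73  67  59  58  58  58  68 118]
 [ 92  54  56  55  57  59  57  60  58  56  55  78 116]
 [115  54  59  58  60  61  59  56  56  79 105 108 110]
 [123  57  57  60  58  58  64  76 106 113 116 110 201]
 [122  62  57  55  75  78 101  90 120 121 113 204 220]
 [121  84  67  63 106 112 114  76 120 118 111 221 219]
 [120 113 103  56 113 116 111  62 119 119 110 219 217]
 [121 121  91  54 112 110 121  57 119 118 110 218 216]
 [121 120  87  56 103 111 103  54 119 118 111 219 217]]
[[275.70885144 228.34474455]
 [275.7026531  228.97436467]]
```

>>> move_arm --increments '[0,0,0,0,0.4,0,0,0,0,0.4,0,0,0,0,0.4,0,0,0,0,0.4,0,0,-20,0,0.4,0,0,-20,0,0.4,0,0,-30,0,0.4,0,0,0,0,0.4]'

```text
time: 21.78
tool_pos: [0.4941, -0.1483, 0.1432]
tool_rot: [-0.002, 0.756, -0.655, 0.007]
contact_force: [0.3, -0.5, 1.0]
gripper_width: 0.397
grasp_force: 0.0
```

```bash
python3 -c "
from k import *
np.set_printoptions(linewidth=200)
f=grab('side');b=f['image'].max(2)
print(b[226:248,262:294:2])
yv=np.array([.1728,.985,0]);xv=np.array([.985,-.1728,0]);S=np.array([.4865,-.147,0])
for z in(.0605,.0585,.0505,.0485): print(z,[proj(f,S-.016*yv+s*.013*xv+[0,0,z])[0].round(2) for s in(-1,0,1)])
for z in(.072,.066,.0605,.0573): print('flange front rim',z,proj(f,S+np.array([-.0096,-.0175,z]))[0].round(2))
for r in b[200:236,255:300]: print(''.join('#' if c<36 else '+' if c<70 else '.' for c in r))
"
```

```text
[[ 86  57  57  86  21  23  24  24  24  23  25  16 224 217 200 106]
 [ 84  58  55 107  20  22  27  26  25  25  23  11 221 219 224 109]
 [ 62  56  55 113  26  23  25  26  27  23  20  78 223 224 173 107]
 [ 61  54  54 105  47  21  25  23  26  23  53 127 206 181 110 144]
 [ 59  54  55  88  99  18  22  23  21  17 100 119 132 120 115 131]
 [ 56  67  54  62 110  77  38  21  54  94 113  79  45 110 117 117]
 [105 114  57  52  82 106 100  97 106 114  81  55  64 116 117 117]
 [123 126  57  55  59  86 104 105  99  83  56  58  81  89 118 115]
 [122 123  60  55  58  61  73  73  68  60  58  59  71  68 118 113]
 [121 122  83  57  56  57  58  60  57  59  58  57  55  78 118 108]
 [121 121 115  55  60  59  59  60  58  58  55  79  86 106 115 199]
 [120 121 123  57  58  58  58  58  56  79 105 113 108 127 107 220]
 [121 120 122  63  56  55  66  73  99  90 120 121 109 205 203 219]
 [121 121 120  84  69  51 103 110 114  75 119 118 205 219 220 220]
 [121 121 119 113 102  51 112 115 112  63 120 117 166 218 217 223]
 [120 121 120 121  90  55 112 110 121  57 120 117 109 218 217 197]
 [121 121 121 120  87  53 10
[... 1820 characters left out ...]
..........
...........+++#################..............
............++#################..............
............++#################..............
........++++++#################..............
........+++++.#################..............
........+++++.#################..............
........+++++.+###############...............
.......++++++.+##############................
..+++++++++++..+###########+.................
..+++++++++++...+#########+..................
..++++++++++++....+++##++.....++.............
..+++......++++.............++++.............
...........++++++.........+++++..............
...........++++++++....++++++++.++...........
............+++++++++++++++++++++............
```

The strap's end edge hasn't moved down yet, so the knob needs more turns. The last joint is near its range, so I'm unwinding half a turn above the symmetric wing and regripping.

>>> move_arm --increments '[0,0,0,-0.12,0.4,0,0,0,-0.12,0.4,0,0,0,-0.12,0.4,0,0,0,-0.12,0.4,0,0,0,-0.12,0.4,0,0,0,-0.12,0.4,0,0,0,-0.12,0.4,0,0,0,-0.12,0.4]'

```text
time: 22.5
tool_pos: [0.4895, -0.1462, 0.1346]
tool_rot: [0.0, 0.973, -0.229, 0.001]
contact_force: [-0.8, 0.9, 0.7]
gripper_width: 0.399
grasp_force: 0.0
```

>>> move_arm --increments '[0,0,0,-0.12,0.4,0,0,0,-0.12,0.4,0,0,0,-0.12,0.4,0,0,0,-0.12,0.4,0,0,0,-0.12,0.4,0,0,0,-0.12,0.4,0,0,0,-0.12,0.4,0,0,0,-0.12,0.4]'

```text
time: 23.17
tool_pos: [0.4895, -0.1462, 0.1346]
tool_rot: [0.001, 0.969, 0.246, 0.0]
contact_force: [1.7, -0.5, 0.2]
gripper_width: 0.399
grasp_force: 0.0
```

>>> move_arm --increments '[0,0,0,-0.12,0.4,0,0,0,-0.12,0.4,0,0,0,-0.12,0.4,0,0,0,-0.12,0.4,0,0,0,-0.12,0.4,0,0,0,-0.12,0.4,0,0,0,-0.12,0.4,0,0,0,-0.12,0.4]'

```text
time: 23.83
tool_pos: [0.4895, -0.1462, 0.1346]
tool_rot: [0.001, 0.746, 0.666, 0.0]
contact_force: [-0.8, -0.5, -0.1]
gripper_width: 0.399
grasp_force: 0.0
```

>>> move_arm --increments '[0,0,0,-0.12,0.4,0,0,0,-0.12,0.4,0,0,0,-0.02,0.4,0,0,0,0,0.4]'

```text
time: 24.17
tool_pos: [0.4894, -0.146, 0.1345]
tool_rot: [0.0, 0.656, 0.755, 0.0]
contact_force: [0.0, -0.1, -0.1]
gripper_width: 0.4
grasp_force: 0.0
```

```bash
python3 -c "
from k import *
f=wing();p=manip.state()['tool_pos'];th=.1415
q=manip.state()['tool_rot'];R=Ro.from_quat([q[1],q[2],q[3],q[0]]).as_matrix();print(R.round(3));print('d tool mm',1000*(R.T@(np.array([.4873,-.1455,.062])-p)))
T=grab('top')['image'];cv2.imwrite('pics/t.png',T)"
```

```text
t 24.1667 p [ 0.4894 -0.146   0.1345] th 0.13906843155857374 F [ 0.  -0.1 -0.1] Mz [-0.01  0.01  0.  ] 0.39989610099001893 0.0
275 215 flange bottom col dump [ 23  22  24  20  23  22  23  25  23  22  22  23  24  24  25  20  18  97
 104  72  58  58]
[[-0.138  0.99   0.001]
 [ 0.99   0.138 -0.   ]
 [-0.     0.001 -1.   ]]
d tool mm [ 0.8003336  -1.98185241 72.38888013]
```

>>> move_arm --increments '[0.8,-2,15,0,0.4,0,0,20,0,0.4,0,0,20,0,0.4,0,0,10,0,0.4,0,0,6,0,0.3,0,0,0,0,0.17,0,0,0,0,0.17,0,0,0,0,0.17]'

```text
time: 24.93
tool_pos: [0.488, -0.1457, 0.0645]
tool_rot: [0.001, 0.656, 0.755, 0.0]
contact_force: [0.0, 0.5, -0.3]
gripper_width: 0.168
grasp_force: 0.0
```

>>> move_arm --increments '[0,0,0,0.1,0.17,0,0,0,0.1,0.17,0,0,0,0.1,0.17]'

```text
time: 25.18
tool_pos: [0.4877, -0.146, 0.0647]
tool_rot: [0.001, 0.762, 0.647, -0.0]
contact_force: [-1.7, -0.1, 1.2]
gripper_width: 0.172
grasp_force: 17.9
```

```bash
python3 -c "
from k import *
f=wing();print(manip.state()['joint_efforts'].round(2))"
```

```text
t 25.1833 p [ 0.4877 -0.146   0.0647] th -0.16285009801514416 F [-1.7 -0.1  1.2] Mz [-0.04  0.19  0.55] 0.17192501984866623 17.947790154721588
275 215 flange bottom col dump [ 21  23  23  22  22  23  25  22  23  23  23  24  25  23  25  22  20  96
 103  73  58  60]
[ -0.36 -28.83 -33.4    0.27   0.07   0.86]
```

>>> move_arm --increments '[0,0,0,0.1,0.17,0,0,0,0.1,0.17,0,0,0,0.1,0.17]'

```text
time: 25.48
tool_pos: [0.4878, -0.1461, 0.0649]
tool_rot: [0.002, 0.848, 0.531, -0.0]
contact_force: [-0.7, -0.1, 2.4]
gripper_width: 0.175
grasp_force: 120.3
```

```bash
python3 -c "
from k import *
np.set_printoptions(linewidth=200)
f=wing();print(manip.state()['joint_efforts'].round(2));print(f['image'].max(2)[226:248,262:294:2])"
```

```text
t 25.4833 p [ 0.4878 -0.1461  0.0649] th -0.45193112899805454 F [-0.7 -0.1  2.4] Mz [0.04 0.12 3.82] 0.17471509707955735 120.31031107529998
275 215 flange bottom col dump [ 19  21  23  22  23  22  24  22  22  23  23  23  23  23  25  21  19  97 105  73  57  59]
[-3.65e+00 -2.82e+01 -3.30e+01  1.28e+00 -3.00e-02  4.15e+00]
[[ 86  55  56  86  21  26  24  23  24  22  25 139 220 216 199 105]
 [ 84  56  56 108  21  21  23  25  25  23  24 131 219 217 220 108]
 [ 63  56  54 111  26  23  24  23  25  23  19 128 220 218 219 119]
 [ 61  53  55  98  46  21  27  25  26  21  51 162 204 219 216 152]
 [ 59  54  54  83  97  19  23  23  20  16  97 135 130 219 216 205]
 [ 55  65  55  63 110  76  42  36  53  93 115  78  43 221 216 223]
 [106 113  57  52  84 108 100 100 105 116  81  55  63 191 217 219]
 [123 125  56  54  58  87 105 106  99  84  55  58  83 128 218 216]
 [122 123  60  54  56  60  73  75  66  59  59  60  69  95 220 216]
 [120 122  83  54  57  54  57  61  57  60  60  56  50 129 220 216]
 [120 121 115  55  59  58  59  60  58  57  56  76 170 207 219 217]
 [120 122 124  56  58  59  58  57  55  80 105 110 217 224 222 222]
 [122 121 123  63  56  57  64  72  99  91 121 119 170 168 169 168]
 [121 120 121  84  68  51 103 110 114  75 120 118 116 111 113 114]
 [121 121 120 113 102  51 113 115 112  64 119 118 117 116 118 120]
 [121 120 121 121  89  53 112 111 121  56 120 118 119 117 117 101]
 [121 121 122 120  88  56 103 111 102  55 120 118 120 118 117  79]
 [120 121 121 120  91  56  71  87  67  57 118 118 118 117 116  84]
 [119 123 120 120 115  54  55  62  56  54 119 120 117 114 110 106]
 [120 121 121 120 121  72  55  58  57  73 120 119 115 124 206 207]
 [121 121 121 120 120 112  84  66  79 110 121 118 112 204 221 220]
 [122 120 121 121 119 122 114 108 112 119 119 117 106 221 219 219]]
```

Now there is a clear hard resistance: 3.8 N m, with the knob no longer turning. I'm letting go, lifting, and comparing with the pre-clamp picture numerically.

>>> move_arm --increments '[0,0,0,-0.1,0.17,0,0,0,-0.1,0.3,0,0,0,0,0.4,0,0,0,0,0.4,0,0,-20,0,0.4,0,0,-20,0,0.4,0,0,-15,0,0.4,0,0,0,0,0.4]'

```text
time: 26.2
tool_pos: [0.4896, -0.1465, 0.1224]
tool_rot: [0.003, 0.793, 0.609, 0.002]
contact_force: [0.1, -0.7, 1.0]
gripper_width: 0.403
grasp_force: 0.0
```

```bash
python3 -c "
from k import *
f=wing();b=f['image'];cv2.imwrite('pics/k20.png',b)
n=cv2.resize(b[160:265,200:340],(800,600),interpolation=cv2.INTER_CUBIC).astype(np.float32).max(2)
o=cv2.imread('pics/c6.png').astype(np.float32).max(2)
def sh(name,x0,x1,y0,y1):
  best=min(((np.abs(n[y0+dy:y1+dy,x0+dx:x1+dx]-o[y0:y1,x0:x1]).mean(),dx,dy) for dx in range(-8,9) for dy in range(-20,21)))
  print(name,best,np.abs(n[y0:y1,x0:x1]-o[y0:y1,x0:x1]).mean())
sh('peg',362,400,195,255);sh('pivot',290,370,150,260);sh('block',275,350,285,405);sh('strapend',385,510,395,450);sh('strapendR',460,512,398,436);sh('plate hole',320,370,490,530)
sh('bigblock',90,330,0,200)
for r in b.max(2)[196:238,255:300]: print(''.join('#' if c<36 else '+' if c<70 else '.' for c in r))
"
```

```text
t 26.2 p [ 0.4896 -0.1465  0.1224] th -0.26078984399908656 F [ 0.1 -0.7  1. ] Mz [-0.02  0.01 -0.  ] 0.40340664400929227 0.0
275 215 flange bottom col dump [ 23  24  25  23  24  23  21  22  23  21  21  24  22  24  24  21  18  96
 105  73  56  59]
peg (np.float32(14.041228), 0, 1) 14.382456
pivot (np.float32(6.2660227), 0, 0) 6.2660227
block (np.float32(6.072222), 0, 0) 6.072222
strapend (np.float32(24.611055), 4, 10) 28.288582
strapendR (np.float32(20.962551), 1, 1) 21.789474
plate hole (np.float32(7.2225), 0, -1) 7.476Traceback (most recent call last):
  File "<string>", line 10, in <module>
    sh('bigblock',90,330,0,200)
    ~~^^^^^^^^^^^^^^^^^^^^^^^^^
  File "<string>", line 7, in sh
    best=min(((np.abs(n[y0+dy:y1+dy,x0+dx:x1+dx]-o[y0:y1,x0:x1]).mean(),dx,dy) for dx in range(-8,9) for dy in range(-20,21)))
  File "<string>", line 7, in <genexpr>
    best=min(((np.abs(n[y0+dy:y1+dy,x0+dx:x1+dx]-o[y0:y1,x0:x1]).mean(),dx,dy) for dx in range(-8,9) for dy in range(-20,21)))
                      ~~~~~~~~~~~~~~~~~~~~~~~~~~^~~~~~~~~~~~~~~
ValueError: operands could not be broadcast together with shapes (0,240) (200,240)
```

>>> move_arm --increments '[0,0,-35,0,0.4,0,0,-35,0,0.4,30,0,-20,0,0.4,38,0,0,0,0.4,38,0,0,0,0.4,38,0,0,0,0.4,38,0,0,0,0.4,38,0,0,0,0.4]'

```text
time: 26.92
tool_pos: [0.5429, 0.0691, 0.2064]
tool_rot: [-0.001, 0.793, 0.609, -0.001]
contact_force: [0.8, 0.0, 0.6]
gripper_width: 0.399
grasp_force: 0.0
```

>>> move_arm --increments '[38,0,0,0,0.4,38,0,0,0,0.4,0,0,0,0,0.4,0,0,0,0,0.4]'

```text
time: 27.25
tool_pos: [0.5621, 0.1425, 0.206]
tool_rot: [-0.001, 0.792, 0.611, -0.001]
contact_force: [0.5, 0.0, 0.0]
gripper_width: 0.398
grasp_force: 0.0
```

```bash
python3 -c "
from k import *
import pickle
np.set_printoptions(linewidth=220)
s=manip.state();print(s['time'],s['tool_pos'])
f=grab('side');b=f['image'];cv2.imwrite('pics/k21.png',b);t=grab('top');pickle.dump({'side':f,'top':t},open('f1.pkl','wb'))
m=b.max(2);print(m[224:250,256:296])
yv=np.array([.1728,.985,0]);xv=np.array([.985,-.1728,0]);S=np.array([.4863,-.1475,0])
print('peg top now / f0 block');print(m[192:204,260:272])
T=t['image'].max(2)
for r in T[165:205,255:312]: print(''.join('#' if c<45 else '+' if c<85 else '-' if c<135 else '.' for c in r))
"
```

```text
27.25 [0.56208054 0.14245317 0.20599429]
[[ 85  88  87 ... 110 109 109]
 [ 86  91  95 ... 111 111 110]
 [ 87  92  98 ... 110 110 110]
 ...
 [222 222 224 ... 218 219 216]
 [223 224 196 ... 206 196 185]
 [224 228 151 ... 160 152 144]]
peg top now / f0 block
[[ 53  49 129 144 125  88 107 110 109 109 109 110]
 [131 103 136 149 117  80 107 109 109 109 109 110]
 [154 123 123 131 116  94 108 109 109 109 108 108]
 [133 120 119 119 121 115 112 112 110 107 105 104]
 [118 121 122 123 103 102  84  82  96 120 144 156]
 [119 121 124 113  67  61  47  44  56 206 213 192]
 [120 121 123 105  45  40  42  41  29 204 214 149]
 [121 121 125 106  39  38  49  40  20 187 196 113]
 [123 121 123 106  41  27  37  29  10 187 217 119]
 [122 122 124 105  40  21  23  22  11 187 224 203]
 [123 123 124 106  40  22  24  22  15 168 226 227]
 [121 123 124 106  39  22  25  25  18 105 166 166]]
....................................................-----
....................................................-----
-...................................................-----
----........--......................................-----
[... 1388 characters left out ...]
----
------------------------........................---------
-------------------------------.................---------
-----------------------------------............----------
----------------------------------------......-----------
---------------------------------------------------------
---------------------------------------------------------
---------------------------------------------------------
---------------------------------------------------------
---------------------------------------------------------
---------------------------------------------------------
---------------------------------------------------------
---------------------------------------------------------
```

```bash
python3 -c "
import cv2,numpy as np,sys
m=cv2.imread('pics/k21.png').max(2)
for r in m[226:246,258:294]: print(' '.join('%3d'%v for v in r))
"
```

```text
98  94  94  97  85  70 148 146 139 139 177  73  18  24  31  34  43  44  53  25  23  21  26  21  24  17  74 224 221 217 215 219 198 119 104 110
 95  92  94  96  83  44 122 119 113 110 132  48  19  22  22  24  34  33  42  26  24  21  23  24  23  11  70 221 219 217 216 215 219 150 107 106
 87  96 107 106 105  82  86 114 114  84 166  80  22  23  21  26  23  26  24  25  24  24  22  23  15  56 111 219 219 217 217 215 218 203 118 104
108 114 124  99  99  75  56 121 115 100 171 109  30  15  20  22  23  24  23  25  26  26  21  14  45 182 164 222 202 219 219 217 215 222 152 107
 93  88  88  66  66  58  48  90 117 114 127 132 186  88  19  17  22  21  21  21  23  22  17  48 194 175 157 170 145 190 219 218 216 219 204 118
 58  53  53  51  48  48  58  51 111 114 110 117 169 184 116  76  36  15  31  35  53  54  93  99 166 128 127 116 111 137 182 217 216 215 222 151
 47  58  68 125 204 209 214 109  82 111 113 112 118 149 117 137 179 182 188 113 104 104 114  97  80 115 119 119 118 116 165 218 217 215 219 206
201 207 205 208 226 227 231 156  66 108 113 116 114 105 109 126 148 150 162 111  96  97  89  
[... 1078 characters left out ...]
 141 117 119 120 120 120 123  90  58  54 104 112 110 110 116 120  81  55  71 108 219 218 218 218 217 216 216 216 221 197 122
220 221 220 219 226 139 114 119 121 119 120 123  87  60  55  79 102 113 111 115 101  60  54  67 111 222 219 217 218 218 217 216 216 223 141  86
219 222 220 220 223 211 132 116 119 119 119 121  91  58  56  59  72  88  85  78  66  56  56  66 111 226 224 220 220 218 217 216 216 223 105  71
219 221 221 220 221 225 214 135 118 120 119 119 114  61  55  57  54  60  61  57  56  54  52  91 114 170 169 163 220 222 218 216 216 219 204 176
219 220 221 221 220 222 229 141 117 120 120 119 122 109  73  56  56  55  58  56  56  53  73 112 118 116 114 109 162 221 221 218 216 216 220 216
```

```bash
python3 -c "
from h import *
import pickle
m=cv2.imread('pics/k21.png').max(2)
for i,r in enumerate(m[192:236,255:300]): print(192+i,''.join('#' if c<38 else '+' if c<62 else '.' for c in r))
f=pickle.load(open('f1.pkl','rb'))['side'];S=np.array([.487,-.1465,0])
for zt in(.1145,):
 for w in(-1.1,-1.4,-1.6,-1.8,-2.0):
  u=np.array([np.cos(w),np.sin(w),0]);n=np.array([-u[1],u[0],0])
  print(w,[tuple((proj(f,S+[0,0,zt]+s*.031*u+t*.006*n)[0]).round(1)) for s in(-1,1) for t in(-1,1)])
"
```

```text
192 .+...++......................................
193 ...+.........................................
194 .............................................
195 .............................................
196 +............................................
197 ..........++++...............................
198 .........++++#...............................
199 .........++++#....+..........................
200 ..+......+####....+..........................
201 .........+####...............................
202 .........+####...............................
203 ...+.....+####...............................
204 .........+####+##............................
205 ....+....+#####++#...........................
206 .........######+++#..........................
207 ...........#.+##+++#.........................
208 ..............###++++........................
209 ......+.......####++++.......................
210 ......+......+#####++++......................
211 .......+......######+++++....................
212 ..............####+##++++....................
213 ........+.....#####+#+++++...................

[... 1229 characters left out ...]
.float64(289.0), np.float64(213.9))]
-1.4 [(np.float64(265.8), np.float64(204.4)), (np.float64(270.0), np.float64(202.4)), (np.float64(282.6), np.float64(218.3)), (np.float64(286.8), np.float64(216.2))]
-1.6 [(np.float64(267.9), np.float64(203.2)), (np.float64(272.5), np.float64(201.8)), (np.float64(280.0), np.float64(219.0)), (np.float64(284.8), np.float64(217.5))]
-1.8 [(np.float64(270.2), np.float64(202.3)), (np.float64(275.1), np.float64(201.5)), (np.float64(277.2), np.float64(219.3)), (np.float64(282.4), np.float64(218.4))]
-2.0 [(np.float64(272.7), np.float64(201.7)), (np.float64(277.8), np.float64(201.6)), (np.float64(274.4), np.float64(219.2)), (np.float64(279.8), np.float64(219.0))]
```

```bash
python3 -c "
import cv2,numpy as np
o=cv2.imread('pics/c6.png')
n=lambda p:cv2.resize(cv2.imread(p)[160:265,200:340],(800,600),interpolation=cv2.INTER_CUBIC)
A=[cv2.resize(x,(140,105),interpolation=cv2.INTER_AREA).max(2).astype(int) for x in(o,n('pics/k2.png'),n('pics/k20.png'),n('pics/k21.png'))]
print('peg rows 194-201, cols 263-270')
for a in A: print(a[34:42,63:70]);
print('strap end R rows 228-240 cols 280-292')
for a in A: print(a[68:80,80:92])
print('strap mid left edge rows 214-236, cols 254-266')
for a in (A[0],A[3]): print(a[60:78,54:68])
"
```

```text
peg rows 194-201, cols 263-270
[[121 117  98 108 111 110 110]
 [120 121 113 111 110 109 108]
 [122 103  92  82  81  96 126]
 [112  71  54  47  45  66 193]
 [ 93  49  39  42  38  45 213]
 [ 83  37  30  38  28  31 192]
 [ 82  33  22  29  18  26 179]
 [ 83  34  23  25  18  25 176]]
[[ 34  34  34  35  35  34  34]
 [ 34  33  35  36  35  36  36]
 [ 86  46  32  34  35  34  35]
 [107  56  35  35  35  36  36]
 [ 95  51  36  36  34  36  35]
 [ 84  38  28  34  35  35  37]
 [ 83  32  22  32  34  36  60]
 [ 83  32  21  29  34  49  93]]
[[120  77  39  34  72 107 107]
 [124 109  62  54  78 107 105]
 [122 105  77  64  92 109 104]
 [111  71  60  52  81 105 127]
 [103  48  39  41  53  74 165]
 [103  42  30  31  26  32 178]
 [103  42  23  22  16  26 180]
 [103  43  24  23  17  25 177]]
[[130 116  96 107 110 109 109]
 [120 120 113 110 110 109 107]
 [120 104  99  84  82  96 125]
 [111  71  61  49  43  66 190]
 [102  49  40  42  37  43 193]
 [102  44  37  47  35  33 177]
 [103  44  28  36  25  26 177]
 [102  43  22  23  18  26 176]]
strap end R rows 228-240 cols 280-292
[[ 57  94 107 115 206 223 219 219 2
[... 3889 characters left out ...]
9  87  92  97  94  94  96  83  74 142 147 139 144]
 [ 88  89  88  90  94  93  95  97  82  55 116 121 114 113]
 [ 88  88  89  85  89  97 106 104  99  80  87 113 111  96]
 [ 82  83  85  95 105 111 119 101  97  74  63 114 114 107]
 [ 84  83  76  95  94  89  86  67  63  54  49  87 115 116]
 [137 145 131  84  57  52  53  56  60  61  66  62 106 114]
 [205 211 204 106  60  66  78 126 189 201 196 111  84 109]
 [221 225 222 178 189 197 197 205 226 231 228 156  76 105]
 [219 221 221 215 223 226 225 222 222 222 226 206 103 107]
 [218 219 221 221 221 221 222 220 220 222 226 223 123  82]
 [218 218 220 220 220 221 221 221 221 223 227 226 137  63]
 [219 218 220 221 220 220 221 222 220 222 226 223 146  81]]
```

The images don't prove the clamping, so I'm testing it physically: straddle the peg and nudge it gently in the opening direction. A clamped strap should resist.

>>> move_arm --increments '[-36.5,0,0,0,0.45,-36.5,0,0,0,0.45,-36.5,0,0,0,0.45,-36.5,0,0,0,0.45,-36.5,0,0,0,0.45,-36.5,-2,0,0,0.45,0,0,35,0,0.45,0,0,35,0,0.45]'

```text
time: 28.02
tool_pos: [0.5058, -0.0745, 0.1402]
tool_rot: [0.003, 0.795, 0.607, 0.002]
contact_force: [-0.2, 0.2, -1.4]
gripper_width: 0.447
grasp_force: 0.0
```

>>> move_arm --increments '[0,0,35,0,0.45,0,0,25,0,0.45,0,0,15,0,0.45,0,0,10,0,0.45,0,0,8,0,0.4,0,0,0,0,0.3,0,0,0,0,0.27,0,0,0,0,0.27]'

```text
time: 28.68
tool_pos: [0.5059, -0.0709, 0.0467]
tool_rot: [0.001, 0.793, 0.61, 0.001]
contact_force: [-0.2, 0.5, 1.0]
gripper_width: 0.267
grasp_force: 0.0
```

>>> move_arm --increments '[0,-2,0,0,0.27,0,-1,0,0,0.27,0,-1,0,0,0.27,0,0,0,0,0.27]'

```text
time: 29.02
tool_pos: [0.501, -0.0692, 0.0455]
tool_rot: [0.0, 0.792, 0.61, 0.0]
contact_force: [-0.6, 0.3, -0.4]
gripper_width: 0.271
grasp_force: 0.0
```

>>> move_arm --increments '[0,-1,0,0,0.27,0,-1,0,0,0.27,0,0,0,0,0.27]'

```text
time: 29.27
tool_pos: [0.4988, -0.0687, 0.0451]
tool_rot: [-0.0, 0.792, 0.61, -0.0]
contact_force: [-0.8, 0.2, -0.3]
gripper_width: 0.272
grasp_force: 0.0
```

>>> move_arm --increments '[0,-1,0,0,0.27,0,-1,0,0,0.27,0,0,0,0,0.27]'

```text
time: 29.52
tool_pos: [0.4978, -0.0685, 0.0453]
tool_rot: [0.001, 0.793, 0.61, 0.001]
contact_force: [3.7, -0.8, -1.6]
gripper_width: 0.27
grasp_force: 1.9
```

>>> move_arm --increments '[0,-1,0,0,0.27,0,0,0,0,0.27]'

```text
time: 29.68
tool_pos: [0.4975, -0.0684, 0.0453]
tool_rot: [0.002, 0.793, 0.61, 0.001]
contact_force: [7.2, -1.9, -4.5]
gripper_width: 0.269
grasp_force: 3.5
```

>>> move_arm --increments '[0,-1,0,0,0.27,0,0,0,0,0.27]'

```text
time: 29.85
tool_pos: [0.4974, -0.0684, 0.0454]
tool_rot: [0.002, 0.793, 0.61, 0.002]
contact_force: [8.9, -2.7, -6.1]
gripper_width: 0.273
grasp_force: 5.0
```

The strap resists more than 9 N without moving, where an unclamped one would follow at about 0.6 N. It is firmly clamped, so I'm backing off, retreating and handing in.

>>> move_arm --increments '[0,2.5,0,0,0.27,0,3,0,0,0.35,0,0,0,0,0.35,0,0,-12,0,0.35,0,0,-25,0,0.35,0,0,-35,0,0.35,0,0,-35,0,0.35,0,0,-20,0,0.35]'

```text
time: 30.52
tool_pos: [0.5018, -0.0695, 0.1775]
tool_rot: [0.002, 0.792, 0.61, 0.002]
contact_force: [0.5, 0.4, 1.4]
gripper_width: 0.35
grasp_force: 0.0
```

>>> move_arm --increments '[30,0,0,0,0.35,38,0,0,0,0.35,38,0,0,0,0.35,38,0,0,0,0.35,0,0,0,0,0.35,0,0,0,0,0.35]'

```text
time: 31.02
tool_pos: [0.5372, 0.0717, 0.1729]
tool_rot: [0.0, 0.791, 0.611, -0.0]
contact_force: [-0.5, -0.0, -0.0]
gripper_width: 0.353
grasp_force: 0.0
```

```bash
python3 -c "
from k import *
f=grab('side');b=f['image'].max(2).astype(int);a=cv2.imread('pics/k21.png').max(2).astype(int)
d=np.abs(a-b)[185:250,225:300];print((d>40).sum(),np.argwhere(d>40)[:10]+[185,225])
s=manip.state();print(s['time'],s['tool_pos'],s['contact_force'])
if (d>40).sum()<60: print(manip.job_done())"
```

```text
306 [[186 256]
 [187 253]
 [187 254]
 [187 267]
 [187 268]
 [187 269]
 [187 270]
 [188 250]
 [188 251]
 [188 252]]
31.0667 [0.53705154 0.0705139  0.17268083] [-0.11162957  0.41446682 -0.20641341]
```

```bash
python3 -c "
from k import *
b=grab('side')['image'].max(2).astype(int);a=cv2.imread('pics/k21.png').max(2).astype(int)
d=np.abs(a-b)[228:245,256:292];print((d>25).sum())
print(manip.job_done())"
```

```text
0
the job is handed in; nothing more can be done
None
```

The job is handed in: the strap is shut round the stud, the knob was backed off until it dropped, then screwed forwards to a hard stop at 3.8 N m. The strap then held against a 9 N nudge, but the pictures showed only about 0.5 mm of the expected 2 mm draw-down at its end, so the clamping rests on that nudge test.

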